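Book out the passed ski binding

ROBOT

A 6-joint arm with a two-finger parallel gripper is mounted at the origin on the work surface. World frame = base frame: x ahead of the robot, y to its left, z up, the work surface at z = 0. Lengths are in m, angles in degrees, forces in N, time in s.
With the tool pointing down it reaches from about 0.325 to 0.75 m from the base axis. Payload 7.6 kg.
Tool frame: the origin (TCP) lies midway between the tips of the shut fingers; the grasp point (between the pads) lies 19 mm behind it; z points along the fingers, y is the line along which they close (so a half turn about z gives the same grasp; the last joint's range is limited). The gripper opens to 85 mm and grips with 20 to 120 N. Pads are 22 mm wide; open, the fingers measure 114 mm over their backs; the gripper's body (76 mm by 85 mm) begins 54 mm behind the grasp point. The pads swing forward as they close: fully open they stand 13 mm farther back than shut.
Start: joints at [66.904, 2.991, 80.254, -0, 96.75, -4.028], TCP at [0.171, 0.496, 0.231] pointing down, gripper open.
Joint ranges: [-166.34, 166.34], [-52.06, 124.39], [6.96, 135.62], [-60.46, 240.46], [14.63, 156.25], [-167.68, 167.68]. Speed limits (degrees/s): [147.25, 147.25, 172.46, 180, 180, 180].

INTERFACE

Orientations are given as [roll, pitch, yaw] about the fixed x, y, z axes, in that order (R = Rz(yaw) Ry(pitch) Rx(roll)).
In Python, from bench import manip, vision, finish_job gives the robot as it stands. The module is installed in compiled form; this text tells all that it offers.
- The arm moves only by the tool carry_out, never from a script. Its argument "increments" is a list of rows, each an object with "delta_pos": the shift along the tool's x, y, z in units of 0.15 m (1.0 is 0.15 m), a list of three; "twist": the turn about the tool's z in units of 45 degrees (1.0 is 45 degrees). A call has 1 to 20 rows; each row is the pose to reach, as a shift and turn from the pose commanded when the call began, along the tool's axes at that moment; what a row does not reach only later rows make up. A row lasts 1/10 s, in which the tool goes at most 50 mm and 8.59 degrees, less where a joint would pass 70% of its speed; a pose out of reach is approached as far as the arm can. A call with a number of a shift or a turn outside -1 to 1 is refused whole. A call with a gripper value outside its range is refused whole. "grip" is the opening, from 0 (shut) to 1 (fully open), set as the call begins (left out, the last holds). The fingers move at their own pace and stop on an object; "squeeze" is the grip in N (left out, the last holds). Time passes only in rows, so rows that repeat a pose let the fingers close. It gives the time, the measured TCP pose, the force, the opening and the grip force at its end, in the units of the state.
- manip.sense(): the state, without advancing time (a new reading comes with each control period).
- vision.get_image(name): name is "side" or "top"; returns (picture, depth): 384x512x3 uint8, blue, green, red; 384x512 float32, m along the optical axis (not along the pixel's ray), 0 where there is no reading.
- vision.camera_model(name): a dict with "fx", "fy", "cx", "cy" (pixels), "pose" (4x4, takes a point from camera to world coordinates). Camera axes: x right, y up, looking along -z (the intrinsics and any distortion apply to the point x, -y, -z); pixel columns grow to the right and rows downward; lengths in m; the calibration is good to about 2 mm. A picture is of the moment at which its call begins. camera_model takes no time and is no camera call.
- finish_job(): hands the job in; it is judged then, once.
The state is a dict: "clock": time; "joint_pos": joint angles; "dq": joint speeds; "effort": joint torques, N m; "tcp_pos": TCP position; "ee_rot": TCP orientation; "contact_force": force on the tool from outside, world axes, zero at the start; "torque": the same for the moment, N m; "opening": finger opening in m; "grasp_force": force on a finger pad.
Only numpy, scipy, OpenCV 4.12 (cv2) and the standard library are available. Lean on these libraries where they do the work, as an engineer would, in place of code of your own. Each camera call takes 0.05 s, during which the arm holds its last target. There are 200 camera calls.

TASK

The orange magnet marks the one ski binding that has passed its test (blue ones are still waiting). Pick up the barcode scanner and hold it steady and square to the label of that binding's jig, its nose about 10 cm from the middle of the label, for a good second; only after that, push that jig's clamp lever fully over to the rear to release it. Scan no other label, leave the other levers and everything else as they are, and finish with the scanner set down gently (not dropped), upright in the middle of its charging pad.

Things in the scene. Friction and masses are not known exactly. Their poses are not given: they have to be found in the camera images.
- jig_1: one of three like binding jigs on a black mat, fixed: aluminium plate 240 x 100 x 12 mm with, from front (robot side) to rear, a sloping barcode label, a clamp lever, a black and white ski binding on a green strip (x 19 to 81 mm, top 60 mm up) and a round magnet. Origin: centre of the plate's underside, 6 mm above the table; x to the rear along the plate, z up.
- label_1: white plate 62 x 45 mm with a black barcode, fixed at the front of jig 1. Origin: centre of its printed face, 80 mm in front of the jig's origin and 50 mm above it; z is the face's outward normal, leaning 0.54 rad (31 degrees) from vertical to the jig's front; x runs up the slope to the rear.
- lever_1 (a joint): clamp lever of jig 1: 10 mm rod with a red ball (26 mm) centred 80 mm from its cross axis, which lies 15 mm in front of the jig's origin, 49 mm above it, in a housing 70 x 50 mm whose top is 52 mm up (axis boss 62 mm). Stays where it is left. 0 = clamped, leaning 0.5 rad to the front; 1.0 = fully over, leaning 0.5 rad to the rear (released).
- place_1 (a point): the spot at the rear of jig 1, on top of its base plate, on which one of the magnets sits: 99 mm behind the jig's origin, 12 mm above it.
- jig_2: one of three like binding jigs on a black mat, fixed: aluminium plate 240 x 100 x 12 mm with, from front (robot side) to rear, a sloping barcode label, a clamp lever, a black and white ski binding on a green strip (x 19 to 81 mm, top 60 mm up) and a round magnet. Origin: centre of the plate's underside, 6 mm above the table; x to the rear along the plate, z up.
- label_2: white plate 62 x 45 mm with a black barcode, fixed at the front of jig 2. Origin: centre of its printed face, 80 mm in front of the jig's origin and 50 mm above it; z is the face's outward normal, leaning 0.54 rad (31 degrees) from vertical to the jig's front; x runs up the slope to the rear.
- lever_2 (a joint): clamp lever of jig 2: 10 mm rod with a red ball (26 mm) centred 80 mm from its cross axis, which lies 15 mm in front of the jig's origin, 49 mm above it, in a housing 70 x 50 mm whose top is 52 mm up (axis boss 62 mm). Stays where it is left. 0 = clamped, leaning 0.5 rad to the front; 1.0 = fully over, leaning 0.5 rad to the rear (released).
- place_2 (a point): the spot at the rear of jig 2, on top of its base plate, on which one of the magnets sits: 99 mm behind the jig's origin, 12 mm above it.
- jig_3: one of three like binding jigs on a black mat, fixed: aluminium plate 240 x 100 x 12 mm with, from front (robot side) to rear, a sloping barcode label, a clamp lever, a black and white ski binding on a green strip (x 19 to 81 mm, top 60 mm up) and a round magnet. Origin: centre of the plate's underside, 6 mm above the table; x to the rear along the plate, z up.
- label_3: white plate 62 x 45 mm with a black barcode, fixed at the front of jig 3. Origin: centre of its printed face, 80 mm in front of the jig's origin and 50 mm above it; z is the face's outward normal, leaning 0.54 rad (31 degrees) from vertical to the jig's front; x runs up the slope to the rear.
- lever_3 (a joint): clamp lever of jig 3: 10 mm rod with a red ball (26 mm) centred 80 mm from its cross axis, which lies 15 mm in front of the jig's origin, 49 mm above it, in a housing 70 x 50 mm whose top is 52 mm up (axis boss 62 mm). Stays where it is left. 0 = clamped, leaning 0.5 rad to the front; 1.0 = fully over, leaning 0.5 rad to the rear (released).
- place_3 (a point): the spot at the rear of jig 3, on top of its base plate, on which one of the magnets sits: 99 mm behind the jig's origin, 12 mm above it.
- magnet_orange: orange round marker magnet, 34 mm across and 12 mm high, fixed at the rear of one of the jigs (it differs from start to start which). Origin: centre of its underside.
- magnet_blue_a: blue round marker magnet, 34 mm across and 12 mm high, fixed at the rear of one of the jigs (it differs from start to start which). Origin: centre of its underside.
- magnet_blue_b: blue round marker magnet, 34 mm across and 12 mm high, fixed at the rear of one of the jigs (it differs from start to start which). Origin: centre of its underside.
- scanner: hand-held barcode scanner, 0.22 kg, standing on its nose: black head 60 x 60 x 30 mm at the bottom, yellow collar 46 x 46 mm up to 43 mm, grey handle 32 x 32 mm with rounded edges up to 140 mm. Origin: centre of the nose face (its underside when standing); z runs up the handle. It reads straight out of the nose face, along -z. It reads by itself; there is nothing to press.
- pad: round black charging pad with a green ring and grey middle, 104 mm across and 12 mm high; the scanner stands in its middle. Origin: centre of its underside, on the table. Fixed; on the left or the right of the mat.
- stone: red sharpening stone 70 x 25 x 14 mm in a fixed blue open tray (140 x 100 x 28 mm) on the side of the mat away from the pad; loose, a bystander.
- rubber_block: black rubber block 45 x 28 x 16 mm in the blue tray; loose, a bystander.
- socket_a: steel socket, 18 mm across and 34 mm high, upright between jigs 1 and 2 near their rear; loose, a bystander.
- socket_b: brass socket, 20 mm across and 30 mm high, upright between jigs 2 and 3 near their rear; loose, a bystander.
- screwdriver: screwdriver lying in front of the mat; loose, a bystander.
- scraper: yellow plastic scraper 100 x 50 x 6 mm lying flat on the left of the mat; loose, a bystander.
- jar: closed jar 70 mm across and 90 mm high on the right of the mat; loose, a bystander.
Mind the look-alikes: they are no part of the job. Of the things like the scanner, leave any that is pink; of the rest the larger one is meant.

How it is judged:
By the outcome, as a careful person would: the job done as asked, in the order asked, and still so for the second after the job is handed in, with the robot touching nothing.
It also fails if it takes over 59 s, if anything falls off the work surface, if the arm or the gripper's body presses on something with over 40 N, if the wrist force passes 120 N, or if a joint passes its speed limit or range.

## Working session

There is one attempt and no reset: what is moved stays moved. The work goes in short steps, Python scripts to look and compute and a tool call to move; the robot and the scene stay as the last step left them, time stands still between calls to the robot, and variables do not carry over. Pictures are saved under pics/ and viewed, at most 14 in all, crops included, and the job is handed in when it is done.

Besides the shell and the picture viewer there is one more tool, called after ">>>" in YAML: its name, and indented under it one key for each argument. carry_out: Moves the arm, as the interface text tells. Shifts and turns lie within -1 to 1; 1 stands for 0.15 m of shift or 45 degrees of turn. Its arguments: {"type":"object","properties":{"increments":{"type":"array","items":{"type":"object","properties":{"delta_pos":{"type":"array","items":{"type":"number","minimum":-1,"maximum":1}},"twist":{"type":"number","minimum":-1,"maximum":1}}}},"grip":{"type":"number"},"squeeze":{"type":"number"}},"required":["increments"]}

```bash
mkdir -p pics
cat > h.py <<'E'
import numpy as np, cv2
from bench import manip, vision
def grab(n):
    im,d=vision.get_image(n); np.savez('last_%s.npz'%n,im=im,d=d); return im,d
def load(n):
    z=np.load('last_%s.npz'%n); return z['im'],z['d']
def pts(n,d):
    m=vision.camera_model(n); v,u=np.mgrid[:384,:512]
    P=np.stack([(u-m['cx'])/m['fx']*d,-(v-m['cy'])/m['fy']*d,-d,np.ones_like(d)],-1)
    return (P@np.array(m['pose']).T)[...,:3]
E
python3 - <<'E'
from h import *
for n in('top','side'):
    im,d=grab(n); cv2.imwrite(f'pics/{n}0.png',cv2.resize(im,(800,600)))
    m=vision.camera_model(n); print(n,{k:(np.round(v,3).tolist()) for k,v in m.items()}, (d==0).mean())
print(manip.sense())
E
```

```text
top {'fx': 351.316, 'fy': 351.316, 'cx': 254.961, 'cy': 188.87, 'pose': [[0.009, 0.997, -0.076, 0.495], [-1.0, 0.008, -0.018, -0.029], [-0.018, 0.076, 0.997, 1.08], [0.0, 0.0, 0.0, 1.0]]} 0.0039011637369791665
side {'fx': 386.538, 'fy': 386.538, 'cx': 257.756, 'cy': 188.106, 'pose': [[0.994, 0.086, -0.073, 0.521], [-0.113, 0.722, -0.683, -0.857], [-0.006, 0.687, 0.727, 0.924], [0.0, 0.0, 0.0, 1.0]]} 0.003962198893229167
{'clock': 0.1, 'joint_pos': array([ 6.69031295e+01,  3.02386052e+00,  8.03063188e+01, -3.64062835e-04,
        9.67493955e+01, -4.02850614e+00]), 'dq': array([ 0.03870392, -0.03299976, -0.09624077, -0.09823067,  0.04456395,
        0.04698026]), 'effort': array([ 8.37267544e-04, -3.82576346e+01, -3.60987246e+01, -1.01593912e-04,
        4.69856837e-03,  4.75550837e-05]), 'tcp_pos': array([0.17139738, 0.49595566, 0.23056214]), 'ee_rot': array([-1.79920596e+02, -5.22964166e-03,  1.60931589e+02]), 'contact_force': array([-0.60938086,  0.10607423, -0.20966959]), 'torque': array([ 0.03523165, -0.02345156,  0.01609533]), 'grasp_force': 0.0, 'opening': 0.08510071557364213}
```

View pics/top0.png

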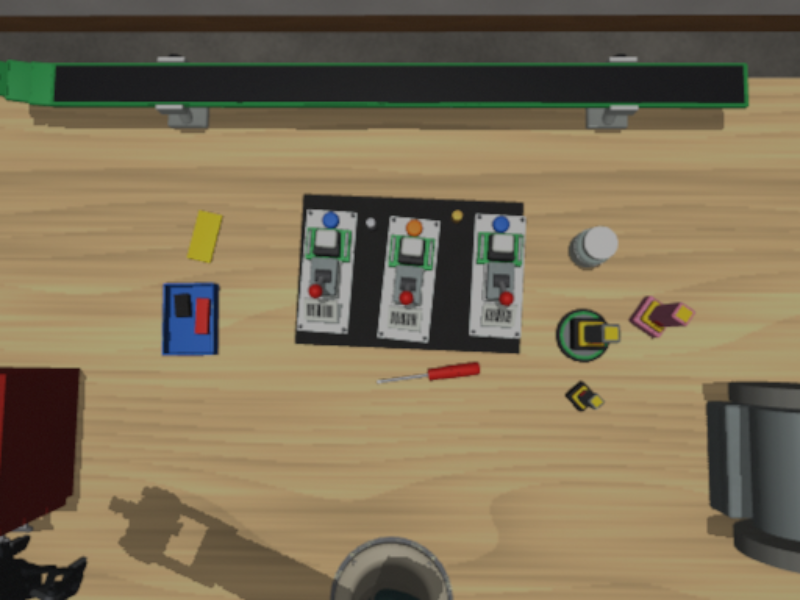

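View pics/side0.png

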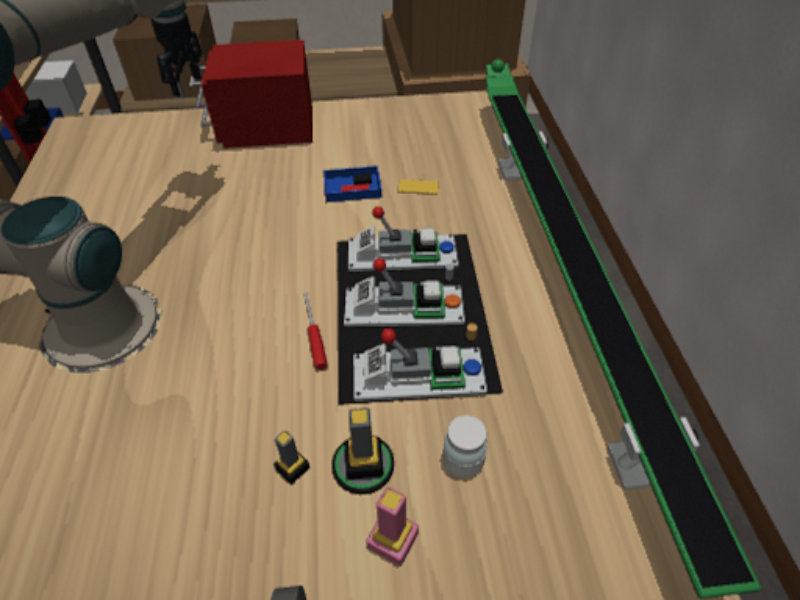

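The top view (800x600) shows the orange magnet at (414,228), on the middle jig (jig 2). Its label is at (404,318) and its red lever ball at (406,297). 

Scanner candidates:
- The large yellow/black one on the pad at (590,333).
- A small look-alike at (583,397).
- A pink one at (662,315).

I choose the one on the pad because it is the larger of the two that aren't pink.

```bash
cat >> h.py <<'E'
def ray(n,u,v,z):
    m=vision.camera_model(n); T=np.array(m['pose'])
    r=T[:3,:3]@np.array([(u-m['cx'])/m['fx'],-(v-m['cy'])/m['fy'],-1]); o=T[:3,3]
    return o+r*(z-o[2])/r[2]
def tri(a,b):
    L=[]
    for n,(u,v) in (('top',a),('side',b)):
        m=vision.camera_model(n); T=np.array(m['pose'])
        r=T[:3,:3]@np.array([(u-m['cx'])/m['fx'],-(v-m['cy'])/m['fy'],-1]); L.append((T[:3,3],r/np.linalg.norm(r)))
    (o1,r1),(o2,r2)=L; s=np.linalg.lstsq(np.stack([r1,-r2],1),o2-o1,rcond=None)[0]
    p,q=o1+s[0]*r1,o2+s[1]*r2; return (p+q)/2,np.linalg.norm(p-q)
def blobs(mask,amin=15):
    k,l,s,c=cv2.connectedComponentsWithStats(mask.astype(np.uint8)); return [(c[i].round(2).tolist(),int(s[i,4]),i) for i in range(1,k) if s[i,4]>=amin],l
E
python3 - <<'E'
from h import *
I={n:load(n) for n in('top','side')}; P={n:pts(n,I[n][1]) for n in I}
H={n:cv2.cvtColor(I[n][0],cv2.COLOR_BGR2HSV) for n in I}
for n in I:
    h,s,v=cv2.split(H[n]); X=P[n]
    roi=(X[...,0]>.3)&(X[...,0]<.85)&(abs(X[...,1])<.5)
    for nm,mk in dict(orange=(h>8)&(h<16)&(s>180)&(v>150)&(X[...,2]<.05),blue=(h>100)&(h<125)&(s>150)&(v>110),red=((h<6)|(h>174))&(s>180)&(v>100),yel=(h>20)&(h<32)&(s>150)&(v>120)).items():
        b,l=blobs(mk&roi,6)
        print(n,nm,[(c,a,np.median(X[l==i],0).round(3).tolist()) for c,a,i in b])
X=P['top']
# scanner: head rows/handle by height near pad
c=X[213,378]; print('near',c)
near=(abs(X[...,0]-.43)<.12)&(abs(X[...,1]+.33)<.12)
for lo,hi in((.135,.165),(.045,.062),(.036,.046),(.008,.02)):
    m=near&(X[...,2]>lo)&(X[...,2]<hi)
    for cc,a,i in blobs(m,20)[0]:
        q=X[blobs(m,20)[1]==i]; r=cv2.minAreaRect((q[:,:2]*1000).astype(np.float32)); print(lo,cc,a,q[:,2].mean().round(4),np.round(r[0],1),np.round(r[1],1),round(r[2],1))
# plate of jig 2: z .014-.022
m=(X[...,2]>.012)&(X[...,2]<.024)&(X[...,0]>.4)&(H['top'][...,2]>120)&(H['top'][...,1]<60)
for cc,a,i in blobs(m,100)[0]:
    q=X[blobs(m,100)[1]==i]; r=cv2.minAreaRect((q[:,:2]*1000).astype(np.float32)); print('plate',cc,a,q[:,2].mean().round(4),np.round(r[0],1),np.round(r[1],1),round(r[2],1))
cv2.imwrite('pics/crop1.png',np.hstack([cv2.resize(I['top'][0][170:280,330:460],(390,330),interpolation=2),cv2.resize(I['side'][0][240:370,160:290],(390,330),interpolation=2)]))
E
```

```text
top orange [([264.63, 144.91], 43, [0.71, -0.039, 0.03])]
top blue [([211.13, 140.56], 71, [0.72, 0.125, 0.029]), ([320.23, 143.11], 73, [0.715, -0.205, 0.029]), ([105.0, 188.0], 13, [0.574, 0.446, 0.023]), ([121.16, 207.84], 837, [0.505, 0.403, 0.004])]
top red [([201.38, 185.9], 48, [0.573, 0.134, 0.137]), ([259.59, 190.33], 51, [0.563, -0.025, 0.138]), ([323.5, 190.5], 52, [0.564, -0.196, 0.135]), ([129.23, 201.78], 152, [0.533, 0.374, 0.017]), ([290.41, 237.22], 231, [0.432, -0.115, 0.023])]
top yel [([130.63, 151.02], 492, [0.692, 0.379, 0.005]), ([292.86, 136.14], 7, [0.735, -0.123, 0.034]), ([416.1, 201.42], 71, [0.541, -0.482, 0.043]), ([436.6, 200.62], 42, [0.538, -0.494, 0.141]), ([374.2, 211.4], 70, [0.514, -0.351, 0.055]), ([390.47, 212.8], 59, [0.505, -0.366, 0.153]), ([370.29, 253.12], 34, [0.388, -0.349, 0.03]), ([381.5, 256.5], 24, [0.386, -0.359, 0.1])]
side orange [([289.24, 191.56], 45, [0.708, -0.043, 0.027])]
side blue [([238.92, 116.76], 37, [0.584, 0.403, 0.001]), ([215.3, 117.64], 122, [0.488, 0.417, 0.001]), ([285.38, 157.0], 37, [0.723, 0.121, 0.027]), ([301
[... 776 characters left out ...]
 [ 533.1 -218.3] [29.  14.9] 3.8
0.045 [373.99, 212.5] 120 0.0534 [ 507.9 -364.8] [45.9 48.2] 86.2
0.045 [372.28, 253.28] 25 0.0531 [ 388.2 -349.5] [14.  28.8] 84.0
0.036 [373.54, 213.47] 163 0.0411 [ 505.7 -366.1] [58.8 60.4] 0.5
0.008 [328.28, 208.97] 103 0.0174 [ 522.4 -227.8] [32.  56.5] 85.4
0.008 [368.02, 215.67] 402 0.0122 [ 501.3 -360.8] [101.3  94.1] 16.5
0.008 [365.79, 249.25] 28 0.0167 [ 399.7 -342.2] [10.1 38.7] 54.5
plate [200.98, 139.7] 124 0.0178 [718.9 156.9] [37.1 52.2] 85.9
plate [211.41, 182.48] 822 0.0176 [624.2 132.5] [ 99.1 238.2] 86.4
plate [316.36, 179.85] 998 0.0176 [ 617.5 -200. ] [ 98.7 238.4] 87.0
plate [260.87, 181.91] 1035 0.0176 [609.9 -27.6] [ 98.3 238.5] 84.4
```

View pics/crop1.png

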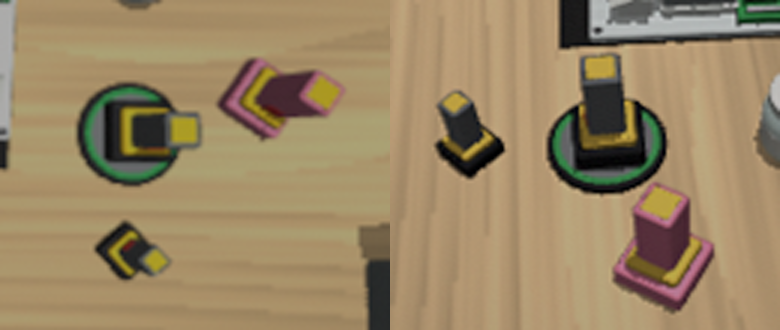

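The crop confirms the choice: the large yellow/black scanner stands on the pad with its top at z 0.1515, which matches 12 + 140 mm. The small one is at (0.387,-0.36) and the pink one at (0.54,-0.49). Jig 2 is at about (0.609,-0.030), yaw about -6°. Next I move toward the pad.

```bash
cat > go.py <<'E'
import sys; from bench import manip; import numpy as np
from scipy.spatial.transform import Rotation as R
# waypoints x,y,z,yaw ...: prints moves in tool axes/units, chained from the measured pose
s=manip.sense(); p=np.array(s['tcp_pos']); yaw=s['ee_rot'][2]
print(round(s['clock'],2),p.round(4),s['ee_rot'].round(2),s['contact_force'].round(1),s['opening'].round(4),round(float(s['grasp_force']),1),s['joint_pos'].round(0))
for w in sys.argv[1:]:
    t=np.array([float(a) for a in w.split(',')]); A=R.from_euler('xyz',[180,0,yaw],degrees=True)
    print((A.inv().apply(t[:3]-p)/.15).round(3).tolist(), round(-((t[3]-yaw+180)%360-180)/45,3)); p=t[:3]; yaw=t[3]
E
python3 go.py .25,.4,.24,128 .36,.27,.25,96 .44,.12,.25,64 .48,-.06,.25,32 .50,-.22,.24,0 .506,-.367,.23,0 .506,-.367,.096,0
```

```text
Traceback (most recent call last):
  File "go.py", line 5, in <module>
    print(round(s['clock'],2),p.round(4),s['ee_rot'].round(2),s['contact_force'].round(1),s['opening'].round(4),round(float(s['grasp_force']),1),s['joint_pos'].round(0))
                                                                                          ^^^^^^^^^^^^^^^^^^
AttributeError: 'float' object has no attribute 'round'
```

```bash
sed -i "s/s\['opening'\].round(4)/round(s['opening'],4)/" go.py
python3 go.py .25,.4,.24,128 .36,.27,.25,96 .44,.12,.25,64 .48,-.06,.25,32 .50,-.22,.24,0 .506,-.367,.23,0 .506,-.367,.096,0
```

```text
0.1 [0.1714 0.496  0.2306] [-1.7992e+02 -1.0000e-02  1.6093e+02] [-0.6  0.1 -0.2] 0.0851 0.0 [67.  3. 80. -0. 97. -4.]
[-0.704, -0.433, -0.063] 0.732
[-1.134, 0.044, -0.067] 0.711
[-1.05, 0.426, 0.0] 0.711
[-0.962, 0.766, 0.0] 0.711
[-0.452, 0.975, 0.067] 0.711
[0.04, 0.98, 0.067] -0.0
[0.0, -0.0, 0.893] -0.0
```

>>> carry_out:
  increments:
    - {"delta_pos":[-0.7,-0.43,-0.06],"twist":0.73}
    - {"delta_pos":[-0.7,-0.43,-0.06],"twist":0.73}
    - {"delta_pos":[-0.7,-0.43,-0.06],"twist":0.73}
    - {"delta_pos":[-0.7,-0.43,-0.06],"twist":0.73}
  grip: 0.8
  squeeze: 20

```text
clock: 0.5
tcp_pos: [0.2514, 0.399, 0.2405]
ee_rot: [180.0, 0.0, 127.5]
contact_force: [-0.3, 0.4, -0.3]
opening: 0.068
grasp_force: 0.0
```

>>> carry_out:
  increments:
    - {"delta_pos":[-1,0.04,-0.06],"twist":0.71}
    - {"delta_pos":[-1,0.04,-0.06],"twist":0.71}
    - {"delta_pos":[-1,0.04,-0.06],"twist":0.71}
    - {"delta_pos":[-1,0.04,-0.06],"twist":0.71}

```text
clock: 0.9
tcp_pos: [0.3498, 0.2827, 0.2494]
ee_rot: [180.0, 0.1, 95.4]
contact_force: [0.2, 0.1, 0.2]
opening: 0.0682
grasp_force: 0.0
```

>>> carry_out:
  increments:
    - {"delta_pos":[-1,0.43,0],"twist":0.71}
    - {"delta_pos":[-1,0.43,0],"twist":0.71}
    - {"delta_pos":[-1,0.43,0],"twist":0.71}
    - {"delta_pos":[-1,0.43,0],"twist":0.71}

```text
clock: 1.3
tcp_pos: [0.4283, 0.1407, 0.2488]
ee_rot: [180.0, 0.1, 63.6]
contact_force: [-0.1, 0.7, -0.4]
opening: 0.0682
grasp_force: 0.0
```

>>> carry_out:
  increments:
    - {"delta_pos":[-0.96,0.77,0],"twist":0.71}
    - {"delta_pos":[-0.96,0.77,0],"twist":0.71}
    - {"delta_pos":[-0.96,0.77,0],"twist":0.71}
    - {"delta_pos":[-0.96,0.77,0],"twist":0.71}

```text
clock: 1.7
tcp_pos: [0.4683, -0.0384, 0.2489]
ee_rot: [-180.0, 0.0, 31.8]
contact_force: [-0.8, 1.0, -0.0]
opening: 0.0685
grasp_force: 0.0
```

>>> carry_out:
  increments:
    - {"delta_pos":[-0.45,0.97,0.06],"twist":0.71}
    - {"delta_pos":[-0.45,0.97,0.06],"twist":0.71}
    - {"delta_pos":[-0.45,0.97,0.06],"twist":0.71}
    - {"delta_pos":[-0.45,0.97,0.06],"twist":0.71}
    - {"delta_pos":[-0.45,0.97,0.06],"twist":0.71}

```text
clock: 2.2
tcp_pos: [0.4883, -0.1963, 0.2391]
ee_rot: [-179.9, 0.1, 0.1]
contact_force: [-0.2, 0.9, 0.4]
opening: 0.0681
grasp_force: 0.0
```

```bash
python3 go.py .506,-.367,.23,0 .506,-.367,.096,0
```

```text
2.2 [ 0.4883 -0.1963  0.2391] [-1.7995e+02  1.1000e-01  5.0000e-02] [-0.2  0.9  0.4] 0.0681 0.0 [-26.   3.  79.  -0.  98.  64.]
[0.117, 1.138, 0.061] 0.001
[0.0, -0.0, 0.893] -0.0
```

>>> carry_out:
  increments:
    - {"delta_pos":[0.12,0.98,0.06]}
    - {"delta_pos":[0.12,0.98,0.06]}
    - {"delta_pos":[0.12,0.98,0.06]}
    - {"delta_pos":[0.12,0.98,0.06]}

```text
$.increments[0]: bad value
```

>>> carry_out:
  increments:
    - {"delta_pos":[0,0.16,0]}
    - {"delta_pos":[0,0.16,0.3]}
    - {"delta_pos":[0,0.16,0.5]}
    - {"delta_pos":[0,0.16,0.7]}
    - {"delta_pos":[0,0.16,0.85]}
    - {"delta_pos":[0,0.16,0.89]}
    - {"delta_pos":[0,0.16,0.89]}

```text
$.increments[0]: bad value
```

```bash
python3 go.py .506,-.367,.096,0
python3 - <<'E'
from h import *
a=grab('side')[0]; b=grab('top')[0]
cv2.imwrite('pics/c2.png',np.hstack([cv2.resize(b[160:280,320:450],(390,360),interpolation=2),cv2.resize(a[210:330,160:290],(390,360),interpolation=2)]))
E
```

```text
2.2 [ 0.4883 -0.1963  0.2391] [-1.7995e+02  1.1000e-01  5.0000e-02] [-0.2  0.9  0.4] 0.0681 0.0 [-26.   3.  79.  -0.  98.  64.]
[0.117, 1.138, 0.954] 0.001
```

View pics/c2.png

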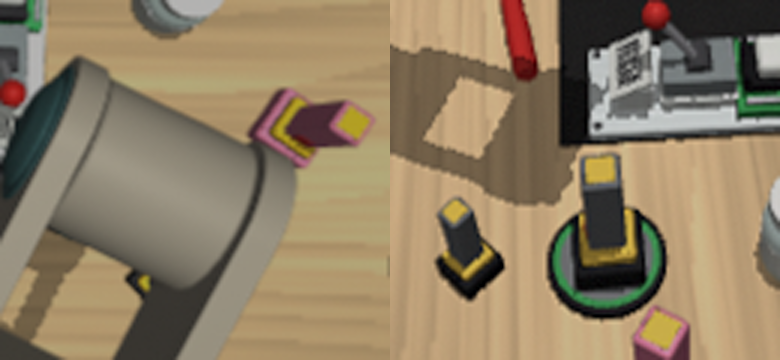

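The moves were refused because every row needs a twist value. The picture shows the scanner still standing on the pad (side crop, about (605,225)), with the arm covering it in the top view. I'm repeating the moves with twist 0.

>>> carry_out:
  increments:
    - {"delta_pos":[0.12,0.98,0.06],"twist":0}
    - {"delta_pos":[0.12,0.98,0.06],"twist":0}
    - {"delta_pos":[0.12,0.98,0.06],"twist":0}
    - {"delta_pos":[0.12,0.98,0.06],"twist":0}

```text
clock: 2.7
tcp_pos: [0.5071, -0.3444, 0.2285]
ee_rot: [-179.9, 0.2, 0.3]
contact_force: [0.1, -1.0, -0.6]
opening: 0.0684
grasp_force: 0.0
```

>>> carry_out:
  increments:
    - {"delta_pos":[0,0.16,0],"twist":0}
    - {"delta_pos":[0,0.16,0.3],"twist":0}
    - {"delta_pos":[0,0.16,0.5],"twist":0}
    - {"delta_pos":[0,0.16,0.7],"twist":0}
    - {"delta_pos":[0,0.16,0.85],"twist":0}
    - {"delta_pos":[0,0.16,0.89],"twist":0}
    - {"delta_pos":[0,0.16,0.89],"twist":0}

```text
clock: 3.4
tcp_pos: [0.508, -0.3641, 0.0977]
ee_rot: [-179.9, 0.0, 0.4]
contact_force: [0.4, -0.5, -0.2]
opening: 0.0677
grasp_force: 0.0
```

```bash
python3 go.py .506,-.367,.096,0
python3 - <<'E'
from h import *
a,d=grab('side')
cv2.imwrite('pics/c3.png',cv2.resize(a[190:330,130:310],(720,560),interpolation=2))
E
```

```text
3.4 [ 0.508  -0.3641  0.0977] [-1.7995e+02  4.0000e-02  4.5000e-01] [ 0.4 -0.5 -0.2] 0.0677 0.0 [-39.  23.  72.   0.  85.  51.]
[-0.013, 0.02, 0.011] 0.01
```

View pics/c3.png

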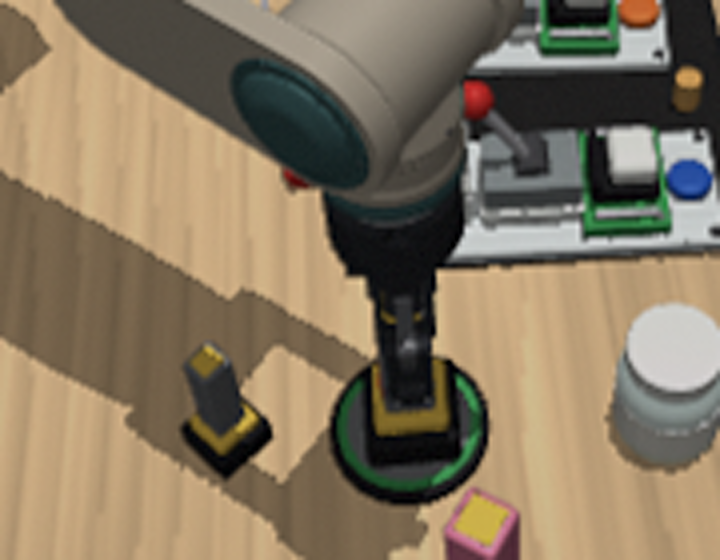

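The side view shows the fingers straddling the handle at about (405,350), clear of the look-alikes. I close gently.

>>> carry_out:
  increments:
    - {"delta_pos":[-0.01,0.02,0],"twist":0}
    - {"delta_pos":[-0.01,0.02,0],"twist":0}
    - {"delta_pos":[-0.01,0.02,0],"twist":0}
    - {"delta_pos":[-0.01,0.02,0],"twist":0}
    - {"delta_pos":[-0.01,0.02,0],"twist":0}
    - {"delta_pos":[-0.01,0.02,0],"twist":0}
  grip: 0
  squeeze: 20

```text
clock: 4.05
tcp_pos: [0.5066, -0.3689, 0.0992]
ee_rot: [179.9, -0.1, 0.3]
contact_force: [-1.8, 0.4, 5.9]
opening: 0.0317
grasp_force: 24.1
```

>>> carry_out:
  increments:
    - {"delta_pos":[-0.025,0,-0.005],"twist":0}
    - {"delta_pos":[-0.05,0,-0.009],"twist":0}
    - {"delta_pos":[-0.075,0,-0.013],"twist":0}
    - {"delta_pos":[-0.1,0,-0.016],"twist":0}
    - {"delta_pos":[-0.13,0,-0.018],"twist":0}
    - {"delta_pos":[-0.13,0,-0.018],"twist":0}

```text
clock: 4.65
tcp_pos: [0.4859, -0.3687, 0.1001]
ee_rot: [-180.0, 0.0, 0.3]
contact_force: [-0.1, 0.5, -2.0]
opening: 0.032
grasp_force: 20.1
```

```bash
python3 go.py
python3 - <<'E'
from h import *
a,d=grab('side')
cv2.imwrite('pics/c4.png',cv2.resize(a[190:330,130:310],(720,560),interpolation=2))
E
```

```text
4.65 [ 0.4859 -0.3687  0.1001] [-1.7997e+02  5.0000e-02  2.5000e-01] [-0.1  0.5 -2. ] 0.032 20.1 [-41.  21.  75.  -0.  84.  49.]
```

View pics/c4.png

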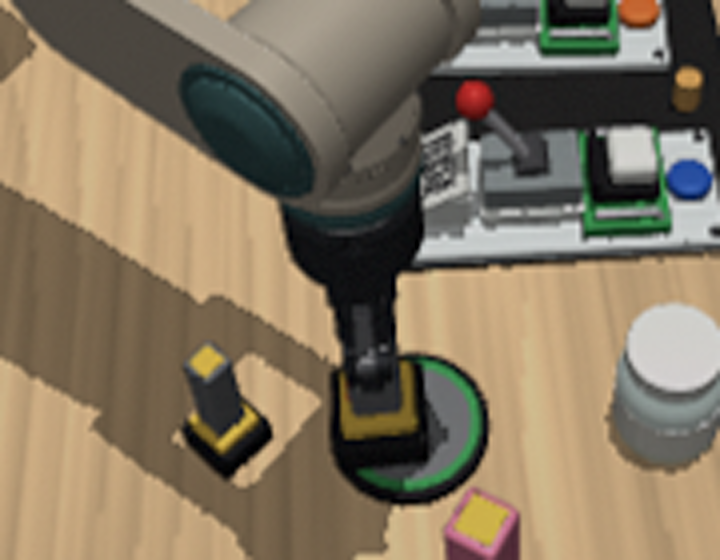

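The side view shows the scanner (360,410) still upright in the grip. It slid with the tool instead of tipping. The interface can't tilt the tool, so I'll pivot the scanner between the pads by pushing its nose sideways against the fixed pad rim. First I check the free space around the pad.

```bash
python3 - <<'E'
from h import *
im,d=grab('side'); X=pts('side',d)
# jar: lid points
m=(X[...,2]>.07)&(X[...,2]<.1)&(X[...,0]>.58)&(X[...,0]<.75)&(X[...,1]<-.28)&(X[...,1]>-.5)
q=X[m]; print('jar',len(q),q.min(0),q.max(0))
# mat right edge: black pixels near z~.004
g=im.max(2); m=(g<45)&(X[...,2]<.012)&(X[...,0]>.5)&(X[...,0]<.75)&(X[...,1]<-.2)&(X[...,1]>-.29)
print('mat y min',np.percentile(X[m][:,1],[0,2,10]))
m=(X[...,2]>.014)&(X[...,2]<.022)&(X[...,0]>.5)&(X[...,0]<.72)&(X[...,1]<-.2)&(X[...,1]>-.29)
for a in(.52,.56,.6,.64): k=m&(abs(X[...,0]-a)<.01); print('plate edge',a,np.percentile(X[k][:,1],2) if k.any() else None)
m=(X[...,2]>.008)&(X[...,2]<.016)&(abs(X[...,0]-.5)<.08)&(abs(X[...,1]+.37)<.07)
print('pad',X[m].min(0),X[m].max(0))
E
python3 go.py .491,-.364,.125,45 .566,-.307,.125,45
```

```text
jar 497 [ 0.63981178 -0.40980746  0.07003743] [ 0.70059207 -0.3482673   0.0931909 ]
mat y min [-0.25618709 -0.25567359 -0.25173261]
plate edge 0.52 -0.2485795514741083
plate edge 0.56 -0.2511628363540802
plate edge 0.6 -0.2535554714906651
plate edge 0.64 -0.2559652347306021
pad [ 0.45237989 -0.42237444  0.00800232] [ 0.55387829 -0.32082285  0.01585373]
4.75 [ 0.4865 -0.3687  0.1003] [-1.7998e+02  1.0000e-02  2.7000e-01] [ 0.4 -0.2 -2.3] 0.032 20.1 [-41.  21.  75.   0.  84.  49.]
[0.03, -0.031, -0.165] -0.994
[0.622, 0.085, 0.0] -0.0
```

```bash
python3 go.py .4865,-.3687,.13,30 .582,-.3245,.13,30 .582,-.3245,.0935,30
```

```text
4.75 [ 0.4865 -0.3687  0.1003] [-1.7998e+02  1.0000e-02  2.7000e-01] [ 0.4 -0.2 -2.3] 0.032 20.1 [-41.  21.  75.   0.  84.  49.]
[0.0, 0.0, -0.198] -0.661
[0.699, 0.063, 0.0] -0.0
[0.0, -0.0, 0.243] -0.0
```

>>> carry_out:
  increments:
    - {"delta_pos":[0,0,-0.1],"twist":0}
    - {"delta_pos":[0,0,-0.2],"twist":-0.1}
    - {"delta_pos":[0,0,-0.2],"twist":-0.25}
    - {"delta_pos":[0,0,-0.2],"twist":-0.4}
    - {"delta_pos":[0,0,-0.2],"twist":-0.55}
    - {"delta_pos":[0,0,-0.2],"twist":-0.66}

```text
clock: 5.35
tcp_pos: [0.4871, -0.3688, 0.1319]
ee_rot: [179.9, -0.0, 30.3]
contact_force: [0.0, -0.6, -2.1]
opening: 0.032
grasp_force: 20.3
```

>>> carry_out:
  increments:
    - {"delta_pos":[0.15,0.01,0],"twist":0}
    - {"delta_pos":[0.35,0.03,0],"twist":0}
    - {"delta_pos":[0.55,0.05,0],"twist":0}
    - {"delta_pos":[0.7,0.06,0],"twist":0}
    - {"delta_pos":[0.7,0.06,0.1],"twist":0}
    - {"delta_pos":[0.7,0.06,0.2],"twist":0}
    - {"delta_pos":[0.7,0.06,0.24],"twist":0}
    - {"delta_pos":[0.7,0.06,0.24],"twist":0}

```text
clock: 6.15
tcp_pos: [0.5805, -0.3241, 0.0924]
ee_rot: [-179.8, 0.1, 29.9]
contact_force: [0.3, 0.1, -1.8]
opening: 0.0319
grasp_force: 20.8
```

```bash
python3 go.py .582,-.3245,.0935,30
```

```text
6.15 [ 0.5805 -0.3241  0.0924] [-1.7981e+02  1.0000e-01  2.9920e+01] [ 0.3  0.1 -1.8] 0.0319 20.8 [-32.  30.  64.  -0.  86.  28.]
[0.007, 0.007, -0.007] -0.002
```

>>> carry_out:
  increments:
    - {"delta_pos":[-0.03,0,-0.013],"twist":0}
    - {"delta_pos":[-0.06,0,-0.013],"twist":0}
    - {"delta_pos":[-0.09,0,-0.013],"twist":0}
    - {"delta_pos":[-0.12,0,-0.013],"twist":0}
    - {"delta_pos":[-0.15,0,-0.013],"twist":0}
    - {"delta_pos":[-0.18,0,-0.013],"twist":0}

```text
clock: 6.75
tcp_pos: [0.5587, -0.3377, 0.0969]
ee_rot: [180.0, -0.0, 30.0]
contact_force: [2.4, 0.6, 0.7]
opening: 0.0321
grasp_force: 20.8
```

>>> carry_out:
  increments:
    - {"delta_pos":[-0.03,0,0],"twist":0}
    - {"delta_pos":[-0.06,0,0],"twist":0}
    - {"delta_pos":[-0.09,0,0],"twist":0}
    - {"delta_pos":[-0.12,0,0],"twist":0}
    - {"delta_pos":[-0.15,0,0],"twist":0}
    - {"delta_pos":[-0.18,0,0],"twist":0}

```text
clock: 7.35
tcp_pos: [0.5348, -0.3511, 0.0959]
ee_rot: [-180.0, 0.0, 30.0]
contact_force: [3.2, 1.5, -1.4]
opening: 0.0317
grasp_force: 20.8
```

```bash
python3 go.py
python3 - <<'E'
from h import *
a,d=grab('side')
cv2.imwrite('pics/c5.png',cv2.resize(a[190:330,170:350],(720,560),interpolation=2))
E
```

```text
7.35 [ 0.5348 -0.3511  0.0959] [-1.7996e+02  2.0000e-02  2.9980e+01] [ 3.2  1.5 -1.4] 0.0317 20.8 [-37.  26.  69.   0.  85.  23.]
```

View pics/c5.png

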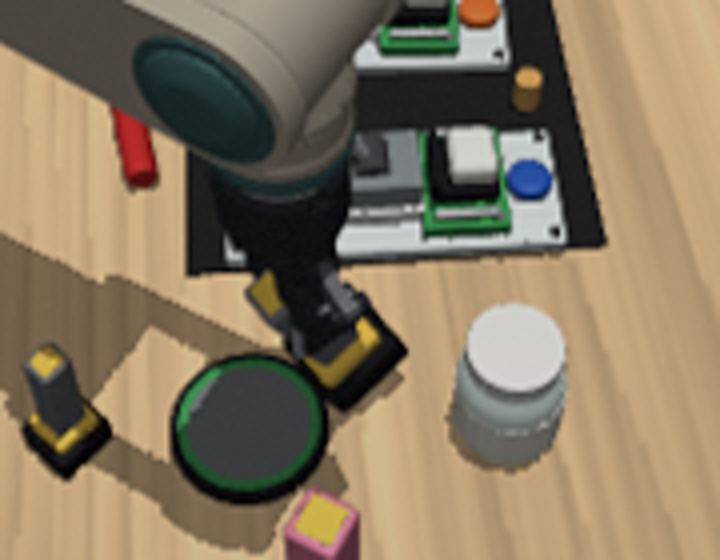

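The side view shows the scanner pivoted in the grip: its head at (360,370) lies rearward against the pad rim and the handle top at (265,295) leans back. I measure the tilt from the depth of the face toward the camera.

```bash
cat > tilt.py <<'E'
from h import *
import sys
def tilt(show=True):
    s=manip.sense(); im,d=grab('side'); X=pts('side',d); y=np.radians(s['ee_rot'][2])
    ex=np.array([np.cos(y),np.sin(y),0]); ey=np.array([np.sin(y),-np.cos(y),0])
    D=X-s['tcp_pos']; a,b,z=D@ex,D@ey,D[...,2]
    sg=np.sign(ey[1])*-1   # side of the tool facing the camera
    m=(z<-.015)&(z>-.14)&(abs(a)<.13)&(b*sg>.018)&(b*sg<.042)&(X[...,2]>.016)
    bl,l=blobs(m,40); i=max(bl,key=lambda t:t[1])[2]; m=l==i
    for nm,k in (('head',m&(b*sg>.0265)),('all',m)):
        q=np.stack([a[k],z[k]],1)*1000; r=cv2.minAreaRect(q.astype(np.float32)); print(nm,k.sum(),np.round(r[0],1),np.round(r[1],1),round(r[2],1),'b',np.round(np.percentile(b[k],[5,50,95])*1000,1))
    return
tilt()
E
python3 tilt.py
```

```text
head 135 [ 36.  -57.5] [59.1 39.5] 22.2 b [27.3 31.3 32.7]
all 275 [ 30.8 -45.4] [59.8 65.9] 22.0 b [18.3 26.3 32.5]
```

>>> carry_out:
  increments:
    - {"delta_pos":[-0.03,0,0],"twist":0}
    - {"delta_pos":[-0.06,0,0],"twist":0}
    - {"delta_pos":[-0.085,0,0],"twist":0}
    - {"delta_pos":[-0.085,0,0],"twist":0}
    - {"delta_pos":[-0.05,0,-0.04],"twist":0}
    - {"delta_pos":[-0.02,0,-0.15],"twist":0}
    - {"delta_pos":[-0.02,0,-0.4],"twist":0}
    - {"delta_pos":[-0.02,0,-0.6],"twist":0}
    - {"delta_pos":[-0.02,0,-0.6],"twist":0}
    - {"delta_pos":[-0.02,0,-0.6],"twist":0}

```text
clock: 8.45
tcp_pos: [0.5329, -0.3527, 0.187]
ee_rot: [179.9, 0.0, 30.0]
contact_force: [-0.5, -0.5, -2.8]
opening: 0.0315
grasp_force: 20.9
```

```bash
python3 go.py; python3 tilt.py
```

```text
8.45 [ 0.5329 -0.3527  0.187 ] [179.93   0.    29.98] [-0.5 -0.5 -2.8] 0.0315 20.9 [-37.  22.  63.  -0.  95.  23.]
head 175 [ 46.3 -56.6] [59.8 40.7] 15.5 b [27.2 31.6 33. ]
all 332 [ 38.  -41.9] [58.8 74. ] 29.0 b [18.5 27.2 32.8]
```

```bash
python3 go.py .53,-.25,.31,30 .53,-.12,.32,30 .50,-.02,.32,10 .41,-.01,.23,-6
```

```text
8.5 [ 0.5324 -0.3523  0.1853] [-1.7992e+02  6.0000e-02  2.9980e+01] [-0.1  0.2 -3.2] 0.0318 20.9 [-37.  22.  63.  -0.  95.  23.]
[0.327, -0.599, -0.831] -0.001
[0.433, -0.751, -0.067] -0.0
[0.16, -0.677, -0.0] 0.444
[-0.579, -0.17, 0.6] 0.356
```

>>> carry_out:
  increments:
    - {"delta_pos":[0,0,-0.2],"twist":0}
    - {"delta_pos":[0.05,-0.1,-0.45],"twist":0}
    - {"delta_pos":[0.15,-0.3,-0.7],"twist":0}
    - {"delta_pos":[0.25,-0.5,-0.83],"twist":0}
    - {"delta_pos":[0.33,-0.6,-0.83],"twist":0}
  squeeze: 35

```text
clock: 9.0
tcp_pos: [0.5309, -0.2481, 0.3139]
ee_rot: [179.8, -0.1, 30.0]
contact_force: [0.6, -0.4, -2.8]
opening: 0.0314
grasp_force: 39.7
```

>>> carry_out:
  increments:
    - {"delta_pos":[0.1,-0.18,-0.02],"twist":0}
    - {"delta_pos":[0.2,-0.36,-0.04],"twist":0}
    - {"delta_pos":[0.3,-0.55,-0.06],"twist":0}
    - {"delta_pos":[0.4,-0.7,-0.07],"twist":0}
    - {"delta_pos":[0.43,-0.75,-0.07],"twist":0}

```text
clock: 9.5
tcp_pos: [0.5302, -0.1179, 0.32]
ee_rot: [-179.9, 0.1, 30.1]
contact_force: [0.2, -0.1, -1.6]
opening: 0.032
grasp_force: 39.6
```

>>> carry_out:
  increments:
    - {"delta_pos":[0.05,-0.2,0],"twist":0.1}
    - {"delta_pos":[0.1,-0.4,0],"twist":0.2}
    - {"delta_pos":[0.15,-0.6,0],"twist":0.32}
    - {"delta_pos":[0.16,-0.68,0],"twist":0.44}

```text
clock: 9.9
tcp_pos: [0.4994, -0.0182, 0.3201]
ee_rot: [-179.9, 0.1, 10.0]
contact_force: [0.4, -0.2, -3.0]
opening: 0.0314
grasp_force: 39.6
```

>>> carry_out:
  increments:
    - {"delta_pos":[-0.12,-0.03,0.12],"twist":0.08}
    - {"delta_pos":[-0.24,-0.07,0.25],"twist":0.16}
    - {"delta_pos":[-0.36,-0.1,0.38],"twist":0.24}
    - {"delta_pos":[-0.48,-0.14,0.5],"twist":0.32}
    - {"delta_pos":[-0.58,-0.17,0.6],"twist":0.36}
    - {"delta_pos":[-0.58,-0.17,0.6],"twist":0.36}
    - {"delta_pos":[-0.58,-0.17,0.6],"twist":0.36}

```text
clock: 10.6
tcp_pos: [0.4101, -0.0104, 0.2312]
ee_rot: [180.0, 0.0, -6.0]
contact_force: [0.6, -0.4, -1.3]
opening: 0.0316
grasp_force: 39.6
```

```bash
python3 go.py .4235,-.0103,.214,-6; python3 tilt.py
python3 - <<'E'
from h import *
a,_=load('side'); cv2.imwrite('pics/c6.png',cv2.resize(a[80:230,130:310],(720,600),interpolation=2))
E
```

```text
10.6 [ 0.4101 -0.0104  0.2312] [ 1.7999e+02  4.0000e-02 -6.0000e+00] [ 0.6 -0.4 -1.3] 0.0316 39.6 [ -7. -16.  98.  -0.  98.  89.]
[0.089, -0.01, 0.115] -0.0
head 186 [ 47.4 -58.2] [62.4 40.2] 33.7 b [27.4 31.6 34.7]
all 313 [ 47.4 -46.5] [62.7 70. ] 9.7 b [18.6 29.2 34.2]
```

View pics/c6.png

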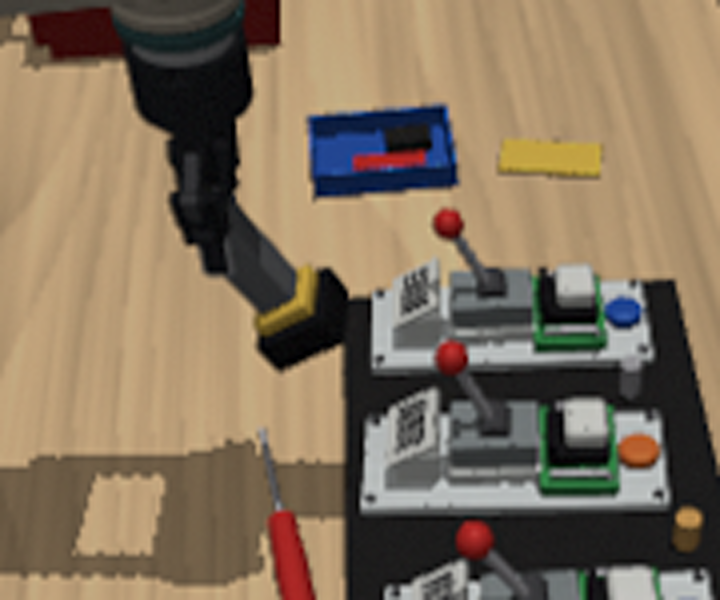

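The side view shows the scanner at (305,320) tilted in front of jig 2's label at (415,420), with the line of sight clear. I refine the tilt and the nose position from the head's outline.

```bash
cat > nose.py <<'E'
from h import *
s=manip.sense(); im,d=grab('side'); X=pts('side',d); y=np.radians(s['ee_rot'][2]); t=np.array(s['tcp_pos'])
ex=np.array([np.cos(y),np.sin(y),0]); ey=np.array([np.sin(y),-np.cos(y),0]); sg=-np.sign(ey[1])
D=X-t; m=(D@ex>.005)&(D@ex<.11)&(abs(D@ey)<.045)&(D[...,2]<-.01)&(D[...,2]>-.14)&(X[...,2]>.014)
hsv=cv2.cvtColor(im,cv2.COLOR_BGR2HSV); full=m.copy()
bl,l=blobs(full,40); full=l==max(bl,key=lambda q:q[1])[2]
M=vision.camera_model('side'); T=np.array(M['pose'])
def onface(u,v,b):
    r=T[:3,:3]@np.array([(u-M['cx'])/M['fx'],-(v-M['cy'])/M['fy'],-1]); o=T[:3,3]-t
    p=o+r*((b-o@ey)/(r@ey)); return p@ex,p[2]
c=max(cv2.findContours(full.astype(np.uint8),0,1)[0],key=len)[:,0]
q=np.array([onface(u,v,.030*sg) for u,v in c])*1000
q=q[(D@ey*sg)[c[:,1],c[:,0]]>.02] if len(q)>40 else q
# nose edge: robust line through the boundary points extreme along the expected axis direction
th=np.radians(30)
for k in range(6):
    dn=np.array([np.sin(th),-np.cos(th)]); e=np.array([dn[1],-dn[0]]); h=q@dn; w=q@e
    mid=(w.min()+w.max())/2; sel=(h>np.percentile(h,97)-7)&(abs(w-mid)<24)
    vx,vy,x0,y0=cv2.fitLine(q[sel].astype(np.float32),cv2.DIST_HUBER,0,.01,.01).ravel()
    if vx<0: vx,vy=-vx,-vy
    th=np.arctan2(vy,vx)
print('tilt',np.degrees(th).round(1),'pts',sel.sum(),'nose height along axis',np.median(h[sel]).round(1),'width',w.min().round(1),w.max().round(1))
cn=dn*np.median(h[sel])+e*mid; w3=t+ex*cn[0]/1000+np.array([0,0,cn[1]/1000])
print('nose rel tcp',cn.round(1),'world',w3.round(4))
E
python3 nose.py
python3 - <<'E'
from h import *
# label 2 centre: two views, bright/black plate at z~.04-.07
for n in('side','top'):
    im,d=load(n) if n=='side' else grab('top'); X=pts(n,d); hs=cv2.cvtColor(im,cv2.COLOR_BGR2HSV)
    D=X-np.array([.609,-.03,.006]); y=np.radians(-6); a=D[...,0]*np.cos(y)+D[...,1]*np.sin(y); b=-D[...,0]*np.sin(y)+D[...,1]*np.cos(y); z=D[...,2]
    r=(a+.08)*np.cos(.54)+(z-.05)*np.sin(.54); nn=-(a+.08)*np.sin(.54)+(z-.05)*np.cos(.54)
    m=(abs(r)<.045)&(abs(b)<.045)&(abs(nn)<.008)
    q=np.stack([r[m],b[m]],1)*1000; R=cv2.minAreaRect(q.astype(np.float32)); print(n,m.sum(),'r,b centre',np.round(R[0],1),np.round(R[1],1),round(R[2],1),'n',np.median(nn[m]*1000).round(1), 'spread',np.percentile(q,[3,97],0).round(1).tolist())
E
```

```text
tilt 28.4 pts 13 nose height along axis 90.9 width -46.5 14.2
nose rel tcp [ 57.5 -72.2] world [ 0.4678 -0.0165  0.1596]
side 189 r,b centre [-0.6 -3.1] [47.7 66.6] 2.4 n -2.6 spread [[-21.8, -33.1], [21.9, 26.6]]
top 299 r,b centre [1.1 2.6] [46.2 61.8] 0.7 n -0.8 spread [[-20.3, -26.6], [23.0, 31.4]]
```

>>> carry_out:
  increments:
    - {"delta_pos":[0.04,0,0.06],"twist":0}
    - {"delta_pos":[0.08,-0.01,0.115],"twist":0}
    - {"delta_pos":[0.08,-0.01,0.115],"twist":0}
    - {"delta_pos":[0.08,-0.01,0.115],"twist":0}
    - {"delta_pos":[0.08,-0.01,0.115],"twist":0}
    - {"delta_pos":[0.08,-0.01,0.115],"twist":0}
    - {"delta_pos":[0.08,-0.01,0.115],"twist":0}
    - {"delta_pos":[0.08,-0.01,0.115],"twist":0}
    - {"delta_pos":[0.08,-0.01,0.115],"twist":0}
    - {"delta_pos":[0.08,-0.01,0.115],"twist":0}
    - {"delta_pos":[0.08,-0.01,0.115],"twist":0}
    - {"delta_pos":[0.08,-0.01,0.115],"twist":0}
    - {"delta_pos":[0.08,-0.01,0.115],"twist":0}
    - {"delta_pos":[0.08,-0.01,0.115],"twist":0}
    - {"delta_pos":[0.08,-0.01,0.115],"twist":0}
    - {"delta_pos":[0.08,-0.01,0.115],"twist":0}
    - {"delta_pos":[0.08,-0.01,0.115],"twist":0}
    - {"delta_pos":[0.08,-0.01,0.115],"twist":0}
    - {"delta_pos":[0.08,-0.01,0.115],"twist":0}
    - {"delta_pos":[0.08,-0.01,0.115],"twist":0}

```text
clock: 12.75
tcp_pos: [0.4221, -0.0098, 0.2142]
ee_rot: [-180.0, -0.0, -6.0]
contact_force: [-0.8, 0.3, -1.2]
opening: 0.0311
grasp_force: 39.6
```

```bash
python3 nose.py; python3 tilt.py
```

```text
tilt 29.7 pts 14 nose height along axis 91.0 width -45.9 17.5
nose rel tcp [ 57.4 -72. ] world [ 0.4792 -0.0158  0.1422]
head 186 [ 46.5 -54.5] [60.7 42.6] 30.1 b [26.9 31.6 34.7]
all 305 [ 41.1 -44.4] [60.5 65.9] 29.1 b [19.  29.4 34.1]
```

The nose is at (0.479,-0.016,0.142), tilt about 30°, yaw -6°, and it has been held for about 1.8 s. I hold a little longer. Then I leave with the nose turned away from label 3, and I'll straighten the scanner by pushing its nose against the fixed side of jig 3's housing, clear of the lever.

>>> carry_out:
  increments:
    - {"delta_pos":[0,0,0],"twist":0}
    - {"delta_pos":[0,0,0],"twist":0}
    - {"delta_pos":[0,0,0],"twist":0}
    - {"delta_pos":[0,0,0],"twist":0}
    - {"delta_pos":[0,0,0],"twist":0}
    - {"delta_pos":[0,0,0],"twist":0}
    - {"delta_pos":[0,0,0],"twist":0}

```text
clock: 13.55
tcp_pos: [0.4221, -0.0098, 0.2142]
ee_rot: [-180.0, 0.0, -6.0]
contact_force: [-0.3, 0.2, -2.0]
opening: 0.0321
grasp_force: 39.6
```

```bash
python3 go.py .43,-.02,.33,-6 .51,-.14,.33,40 .58,-.25,.30,87 .60,-.34,.22,87 .60,-.318,.109,87
python3 - <<'E'
from h import *
im,d=grab('side'); X=pts('side',d)
for z0 in(.03,.045):
  for a in(.575,.6,.625):
    k=(abs(X[...,0]-a)<.01)&(X[...,2]>z0-.008)&(X[...,2]<z0+.012)&(X[...,1]<-.17)&(X[...,1]>-.27); print(z0,a,k.sum(),np.percentile(X[k][:,1],[0,10,50,90]).round(4))
k=(X[...,2]>.05)&(X[...,2]<.064)&(abs(X[...,1]+.2)<.05)&(X[...,0]>.55)&(X[...,0]<.64); q=X[k]; print('top',q.min(0),q.max(0),np.percentile(q[:,1],[3,50,97]))
E
```

```text
13.55 [ 0.4221 -0.0098  0.2142] [-179.99    0.     -6.02] [-0.3  0.2 -2. ] 0.0321 39.6 [ -6. -14.  98.   0.  96.  90.]
[0.06, 0.062, -0.772] -0.0
[0.614, 0.74, 0.0] -1.022
[-0.114, 0.862, 0.2] -1.044
[-0.592, 0.165, 0.533] -0.0
[0.146, -0.008, 0.74] -0.0
0.03 0.575 44 [-0.2322 -0.2301 -0.2266 -0.1888]
0.03 0.6 38 [-0.2331 -0.2315 -0.2289 -0.226 ]
0.03 0.625 37 [-0.2398 -0.2332 -0.23   -0.228 ]
0.045 0.575 87 [-0.2292 -0.2265 -0.2122 -0.1855]
0.045 0.6 51 [-0.2305 -0.2286 -0.2266 -0.2168]
0.045 0.625 101 [-0.2327 -0.2286 -0.2135 -0.1873]
top [ 0.55024837 -0.2307173   0.05000633] [ 0.6382119  -0.16852162  0.0639402 ] [-0.22822572 -0.20942383 -0.17911806]
```

>>> carry_out:
  increments:
    - {"delta_pos":[0,0,-0.2],"twist":0}
    - {"delta_pos":[0.03,0.03,-0.45],"twist":0}
    - {"delta_pos":[0.06,0.06,-0.7],"twist":0}
    - {"delta_pos":[0.06,0.06,-0.77],"twist":0}

```text
clock: 14.0
tcp_pos: [0.4311, -0.0202, 0.3339]
ee_rot: [180.0, -0.4, -6.1]
contact_force: [0.3, 0.1, -1.8]
opening: 0.0317
grasp_force: 39.7
```

>>> carry_out:
  increments:
    - {"delta_pos":[0.1,0.12,0],"twist":-0.18}
    - {"delta_pos":[0.2,0.25,0],"twist":-0.36}
    - {"delta_pos":[0.35,0.4,0],"twist":-0.54}
    - {"delta_pos":[0.48,0.57,0],"twist":-0.72}
    - {"delta_pos":[0.61,0.74,0],"twist":-0.9}
    - {"delta_pos":[0.61,0.74,0],"twist":-1.0}

```text
clock: 14.6
tcp_pos: [0.5101, -0.1422, 0.3267]
ee_rot: [-179.8, 0.2, 39.1]
contact_force: [0.4, 0.7, -2.6]
opening: 0.032
grasp_force: 39.6
```

>>> carry_out:
  increments:
    - {"delta_pos":[-0.02,0.17,0.04],"twist":-0.18}
    - {"delta_pos":[-0.04,0.34,0.08],"twist":-0.36}
    - {"delta_pos":[-0.07,0.51,0.12],"twist":-0.54}
    - {"delta_pos":[-0.09,0.68,0.16],"twist":-0.72}
    - {"delta_pos":[-0.11,0.86,0.2],"twist":-0.9}
    - {"delta_pos":[-0.11,0.86,0.2],"twist":-1.0}

```text
clock: 15.2
tcp_pos: [0.578, -0.2525, 0.2951]
ee_rot: [-179.7, -0.1, 84.1]
contact_force: [0.0, 0.4, -2.4]
opening: 0.0318
grasp_force: 39.6
```

```bash
python3 go.py .60,-.34,.22,87 .60,-.318,.109,87; python3 go.py .60,-.34,.22,87|head -0
```

```text
15.2 [ 0.578  -0.2525  0.2951] [-1.7968e+02 -9.0000e-02  8.4140e+01] [ 0.   0.4 -2.4] 0.0318 39.6 [-27.  21.  53.  -0. 107. -21.]
[-0.565, 0.206, 0.5] -0.064
[0.146, -0.008, 0.74] -0.0Exception ignored on flushing sys.stdout:
BrokenPipeError: [Errno 32] Broken pipe
```

>>> carry_out:
  increments:
    - {"delta_pos":[-0.2,0.07,0.15],"twist":-0.06}
    - {"delta_pos":[-0.4,0.14,0.3],"twist":-0.06}
    - {"delta_pos":[-0.56,0.2,0.5],"twist":-0.06}
    - {"delta_pos":[-0.56,0.2,0.5],"twist":-0.06}

```text
clock: 15.6
tcp_pos: [0.5968, -0.3388, 0.2157]
ee_rot: [-179.4, -0.3, 86.5]
contact_force: [0.2, 0.6, -3.2]
opening: 0.0317
grasp_force: 39.5
```

>>> carry_out:
  increments:
    - {"delta_pos":[0.04,0,0.2],"twist":0}
    - {"delta_pos":[0.1,0,0.4],"twist":0}
    - {"delta_pos":[0.14,0,0.6],"twist":0}
    - {"delta_pos":[0.145,0,0.74],"twist":0}
    - {"delta_pos":[0.145,0,0.74],"twist":0}
  squeeze: 20

```text
clock: 16.1
tcp_pos: [0.5984, -0.3133, 0.1093]
ee_rot: [-179.6, -0.2, 86.7]
contact_force: [0.1, 0.2, -2.5]
opening: 0.0317
grasp_force: 39.5
```

```bash
python3 go.py .60,-.318,.109,87 .60,-.258,.109,87
```

```text
16.1 [ 0.5984 -0.3133  0.1093] [-179.61   -0.22   86.73] [ 0.1  0.2 -2.5] 0.0317 39.5 [-31.  31.  60.   0.  89. -28.]
[-0.031, 0.012, 0.002] -0.006
[0.399, -0.021, -0.0] -0.0
```

>>> carry_out:
  increments:
    - {"delta_pos":[0.03,0,0],"twist":0}
    - {"delta_pos":[0.06,0,0],"twist":0}
    - {"delta_pos":[0.09,0,0],"twist":0}
    - {"delta_pos":[0.12,0,0],"twist":0}
    - {"delta_pos":[0.15,0,0],"twist":0}

```text
clock: 16.6
tcp_pos: [0.6026, -0.2987, 0.1212]
ee_rot: [179.4, 0.8, 86.5]
contact_force: [-5.3, -19.3, 19.8]
opening: 0.032
grasp_force: 42.2
```

```bash
python3 go.py .60,-.258,.109,87;  python3 - <<'E'
from h import *
a,d=grab('side'); cv2.imwrite('pics/c7.png',cv2.resize(a[150:300,180:360],(720,600),interpolation=2))
E
```

```text
16.6 [ 0.6026 -0.2987  0.1212] [179.44   0.78  86.5 ] [ -5.3 -19.3  19.8] 0.032 42.2 [-29.  29.  61.  -0.  88. -26.]
[0.269, -0.034, 0.081] -0.011
```

View pics/c7.png

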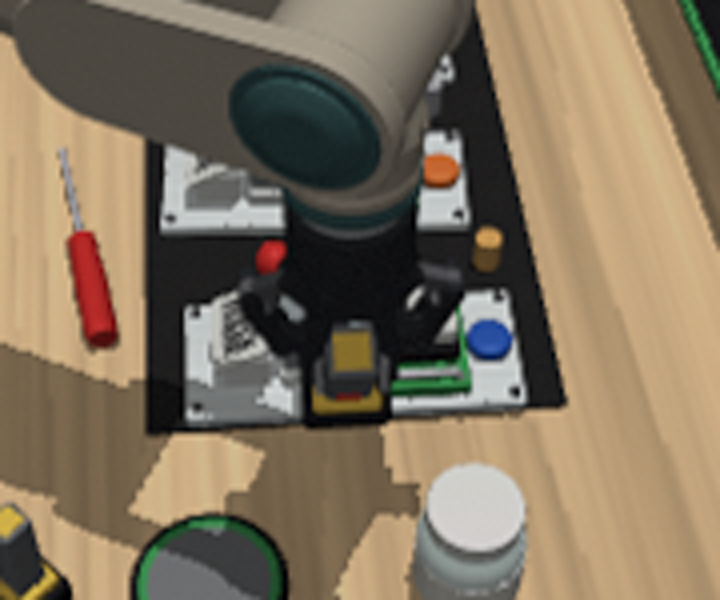

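The side view shows the scanner (350,370) against jig 3's housing, still tilted, with force rising to about 28 N. The corner is jamming as it slides down the wall, so I follow the arc instead: forward and up.

>>> carry_out:
  increments:
    - {"delta_pos":[0,0,-0.06],"twist":0}
    - {"delta_pos":[0,0,-0.1],"twist":0}
    - {"delta_pos":[0.02,0,-0.115],"twist":0}
    - {"delta_pos":[0.05,0,-0.125],"twist":0}
    - {"delta_pos":[0.08,0,-0.14],"twist":0}

```text
clock: 17.15
tcp_pos: [0.602, -0.281, 0.1347]
ee_rot: [-180.0, 0.1, 86.7]
contact_force: [-1.3, -6.1, 0.4]
opening: 0.0316
grasp_force: 39.9
```

```bash
python3 go.py
```

```text
17.15 [ 0.602  -0.281   0.1347] [-1.7999e+02  9.0000e-02  8.6680e+01] [-1.3 -6.1  0.4] 0.0316 39.9 [-28.  28.  61.  -0.  90. -25.]
```

>>> carry_out:
  increments:
    - {"delta_pos":[0.03,0,-0.012],"twist":0}
    - {"delta_pos":[0.06,0,-0.024],"twist":0}
    - {"delta_pos":[0.09,0,-0.032],"twist":0}
    - {"delta_pos":[0.12,0,-0.038],"twist":0}

```text
clock: 17.55
tcp_pos: [0.6032, -0.2653, 0.1431]
ee_rot: [179.8, 0.4, 86.6]
contact_force: [-2.6, -11.5, 8.8]
opening: 0.0314
grasp_force: 41.2
```

```bash
python3 go.py
python3 - <<'E'
from h import *
# tilt seen in the tool x-z plane: fit plane to yellow handle top
s=manip.sense(); im,d=grab('side'); X=pts('side',d); hs=cv2.cvtColor(im,cv2.COLOR_BGR2HSV)
t=s['tcp_pos']; D=X-t; m=(hs[...,0]>18)&(hs[...,0]<34)&(hs[...,1]>120)&(np.linalg.norm(D[...,:2],axis=-1)<.09)
b,l=blobs(m,8)
for c,a,i in b: print(c,a,D[l==i].mean(0).round(4));
E
```

```text
17.55 [ 0.6032 -0.2653  0.1431] [179.84   0.36  86.6 ] [ -2.6 -11.5   8.8] 0.0314 41.2 [-27.  27.  62.  -0.  91. -23.]
[266.12, 219.32] 75 [-0.0001 -0.0113  0.0506]
[264.96, 238.45] 123 [-0.0003  0.0038 -0.0483]
```

>>> carry_out:
  increments:
    - {"delta_pos":[-0.06,0,0],"twist":0}
    - {"delta_pos":[-0.15,0,0],"twist":0}
    - {"delta_pos":[-0.25,0,0],"twist":0}
    - {"delta_pos":[-0.31,0,0.05],"twist":0}
    - {"delta_pos":[-0.31,0,0.12],"twist":0}
    - {"delta_pos":[-0.31,0,0.178],"twist":0}
    - {"delta_pos":[-0.31,0,0.178],"twist":0}
  squeeze: 20

```text
clock: 18.3
tcp_pos: [0.5995, -0.3083, 0.1105]
ee_rot: [-179.8, -0.1, 86.7]
contact_force: [0.3, -0.0, -2.1]
opening: 0.0316
grasp_force: 39.6
```

```bash
cat > top.py <<'E'
from h import *
s=manip.sense(); im,d=grab('side'); X=pts('side',d); hs=cv2.cvtColor(im,cv2.COLOR_BGR2HSV)
y=np.radians(s['ee_rot'][2]); ex=np.array([np.cos(y),np.sin(y),0]); D=X-s['tcp_pos']
m=(hs[...,0]>18)&(hs[...,0]<34)&(hs[...,1]>120)&(np.linalg.norm(D[...,:2],axis=-1)<.09)&(abs(D[...,2])<.09)
b,l=blobs(m,8)
for c,a,i in b:
    q=D[l==i].mean(0); print(c,a,'tool x,z mm',round(q@ex*1000,1),round(q[2]*1000,1),'tilt if top',np.degrees(np.arctan2(-q@ex,q[2]-.021)).round(1))
E
python3 go.py; python3 top.py
```

```text
18.3 [ 0.5995 -0.3083  0.1105] [-1.7976e+02 -1.5000e-01  8.6700e+01] [ 0.3 -0.  -2.1] 0.0316 39.6 [-30.  31.  61.   0.  89. -27.]
[266.94, 241.82] 85 tool x,z mm -12.3 52.1 tilt if top 21.6
[265.61, 259.7] 116 tool x,z mm 2.6 -48.3 tilt if top -177.9
```

>>> carry_out:
  increments:
    - {"delta_pos":[0.04,0,0],"twist":0}
    - {"delta_pos":[0.08,0,-0.003],"twist":0}
    - {"delta_pos":[0.12,0,-0.028],"twist":0}
    - {"delta_pos":[0.16,0,-0.053],"twist":0}
    - {"delta_pos":[0.2,0,-0.075],"twist":0}

```text
clock: 18.85
tcp_pos: [0.6021, -0.2795, 0.1257]
ee_rot: [180.0, 0.1, 86.7]
contact_force: [-0.5, -4.2, -3.6]
opening: 0.0316
grasp_force: 39.2
```

```bash
python3 go.py; python3 top.py
```

```text
18.85 [ 0.6021 -0.2795  0.1257] [1.7997e+02 1.1000e-01 8.6680e+01] [-0.5 -4.2 -3.6] 0.0316 39.2 [-28.  28.  62.  -0.  89. -25.]
[266.31, 227.91] 85 tool x,z mm -10.5 51.6 tilt if top 19.0
[265.57, 248.45] 130 tool x,z mm -0.6 -49.7 tilt if top 179.5
```

>>> carry_out:
  increments:
    - {"delta_pos":[0.03,0,0],"twist":0}
    - {"delta_pos":[0.06,0,-0.01],"twist":0}
    - {"delta_pos":[0.09,0,-0.02],"twist":0}
    - {"delta_pos":[0.12,0,-0.03],"twist":0}

```text
clock: 19.3
tcp_pos: [0.6034, -0.2623, 0.1306]
ee_rot: [179.9, 0.1, 86.6]
contact_force: [0.6, -4.8, 0.1]
opening: 0.0317
grasp_force: 39.6
```

```bash
python3 go.py; python3 top.py
```

```text
19.3 [ 0.6034 -0.2623  0.1306] [1.7989e+02 1.3000e-01 8.6630e+01] [ 0.6 -4.8  0.1] 0.0317 39.6 [-27.  27.  63.  -0.  89. -23.]
[265.86, 219.47] 74 tool x,z mm -8.5 55.2 tilt if top 14.0
[265.49, 244.45] 166 tool x,z mm -9.5 -48.2 tilt if top 172.2
```

>>> carry_out:
  increments:
    - {"delta_pos":[0.03,0,-0.006],"twist":0}
    - {"delta_pos":[0.06,0,-0.012],"twist":0}
    - {"delta_pos":[0.09,0,-0.015],"twist":0}
    - {"delta_pos":[0.115,0,-0.018],"twist":0}
    - {"delta_pos":[0.115,0,-0.018],"twist":0}

```text
clock: 19.85
tcp_pos: [0.6044, -0.2438, 0.1326]
ee_rot: [180.0, 0.0, 86.7]
contact_force: [0.4, -3.0, 0.4]
opening: 0.0314
grasp_force: 39.4
```

```bash
python3 go.py; python3 top.py
```

```text
19.85 [ 0.6044 -0.2438  0.1326] [1.7996e+02 1.0000e-02 8.6710e+01] [ 0.4 -3.   0.4] 0.0314 39.4 [-25.  26.  64.   0.  89. -22.]
[265.1, 211.7] 50 tool x,z mm -5.9 57.6 tilt if top 9.2
[265.27, 241.9] 166 tool x,z mm -22.5 -46.4 tilt if top 161.5
```

```bash
python3 go.py .602,-.27,.135,87 .602,-.29,.2,60 .506,-.3685,.2,0 .506,-.3685,.104,0
```

```text
19.9 [ 0.6044 -0.2439  0.1324] [ 1.7997e+02 -1.0000e-02  8.6700e+01] [ 0.4 -3.3 -0.2] 0.0317 39.3 [-25.  26.  64.   0.  89. -22.]
[-0.174, -0.006, -0.017] -0.007
[-0.133, 0.007, -0.433] 0.6
[-0.773, -0.293, -0.0] 1.333
[0.0, -0.0, 0.64] -0.0
```

>>> carry_out:
  increments:
    - {"delta_pos":[-0.1,0,-0.01],"twist":0}
    - {"delta_pos":[-0.18,0,-0.1],"twist":0}
    - {"delta_pos":[-0.25,0,-0.3],"twist":0.1}
    - {"delta_pos":[-0.3,0,-0.45],"twist":0.25}
    - {"delta_pos":[-0.3,0,-0.45],"twist":0.42}
    - {"delta_pos":[-0.3,0,-0.45],"twist":0.6}

```text
clock: 20.5
tcp_pos: [0.6015, -0.2898, 0.1999]
ee_rot: [-180.0, -0.1, 59.3]
contact_force: [-0.6, 0.5, -2.1]
opening: 0.0318
grasp_force: 39.1
```

>>> carry_out:
  increments:
    - {"delta_pos":[-0.2,-0.07,0],"twist":0.18}
    - {"delta_pos":[-0.4,-0.15,0],"twist":0.36}
    - {"delta_pos":[-0.6,-0.22,0],"twist":0.54}
    - {"delta_pos":[-0.77,-0.29,0],"twist":0.72}
    - {"delta_pos":[-0.77,-0.29,0],"twist":0.9}
    - {"delta_pos":[-0.77,-0.29,0],"twist":1.0}
    - {"delta_pos":[-0.77,-0.29,0],"twist":1.0}

```text
clock: 21.2
tcp_pos: [0.5052, -0.3671, 0.1989]
ee_rot: [-179.9, 0.0, 14.6]
contact_force: [0.8, -0.9, -1.5]
opening: 0.0316
grasp_force: 39.1
```

```bash
python3 go.py .506,-.3685,.2,0 .506,-.3685,.104,0; python3 tilt.py
python3 - <<'E'
from h import *
im,d=load('side'); X=pts('side',d); hs=cv2.cvtColor(im,cv2.COLOR_BGR2HSV)
m=(hs[...,0]>50)&(hs[...,0]<80)&(hs[...,1]>100)&(abs(X[...,0]-.5)<.08)&(abs(X[...,1]+.37)<.08)&(X[...,2]<.03)
c=max([c for c in cv2.findContours(cv2.dilate(m.astype(np.uint8),np.ones((3,3))),0,1)[0]],key=len)[:,0]
p=np.array([ray('side',u,v,.012) for u,v in c]); A=np.c_[2*p[:,:2],np.ones(len(p))]; s=np.linalg.lstsq(A,(p[:,:2]**2).sum(1),rcond=None)[0]; print('pad circle',s[:2],np.sqrt(s[2]+s[0]**2+s[1]**2),len(c))
E
```

```text
21.2 [ 0.5052 -0.3671  0.1989] [-179.86    0.     14.62] [ 0.8 -0.9 -1.5] 0.0316 39.1 [-39.  20.  65.   0.  96.  36.]
[0.003, 0.01, -0.007] 0.325
[0.0, -0.0, 0.64] -0.0
head 203 [-11.2 -65.3] [60.1 39.7] 0.5 b [27.2 31.7 33.2]
all 396 [-11.6 -50.2] [61.2 70. ] 0.5 b [18.4 26.9 32.9]
pad circle [ 0.50407504 -0.36935917] 0.04501311393770444 147
```

```bash
sed -i 's/(D@ex>.005)&(D@ex<.11)/(D@ex>-.06)\&(D@ex<.11)/; s/np.radians(30)/np.radians(0)/' nose.py; python3 nose.py; python3 top.py
python3 - <<'E'
from h import *
a,_=load('side'); cv2.imwrite('pics/c8.png',cv2.resize(a[200:325,160:310],(720,600),interpolation=2))
E
```

```text
tilt -3.3 pts 20 nose height along axis 86.2 width -21.8 38.7
nose rel tcp [-13.4 -85.6] world [ 0.4925 -0.3704  0.1134]
[225.61, 271.59] 198 tool x,z mm -13.3 -47.2 tilt if top 169.0
```

View pics/c8.png

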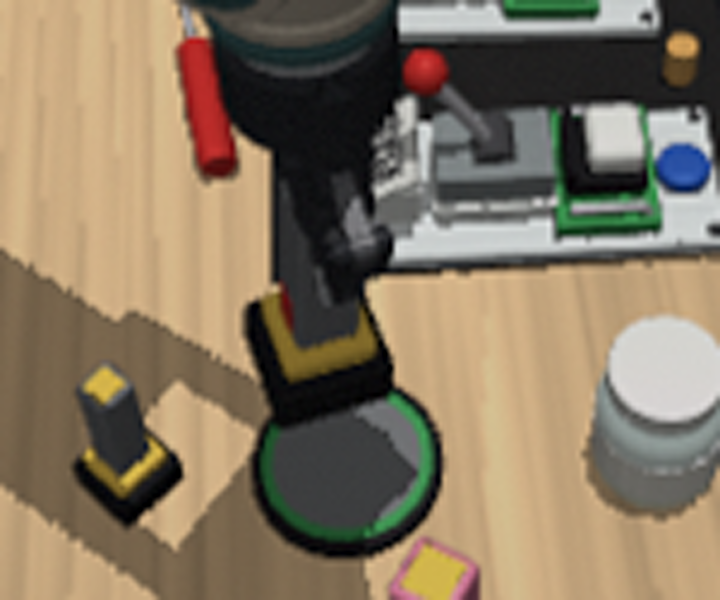

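The side view shows the scanner upright again, head at (320,360), but slipped about 12 mm back in the grip. I shift the TCP +12 mm in x, then set it down with a light press so the nose seats flat.

```bash
python3 go.py .517,-.369,.2,0 .517,-.369,.101,0
```

```text
21.35 [ 0.5057 -0.3668  0.1991] [-1.7993e+02  1.0000e-02  1.4810e+01] [-0.6  0.4 -1.5] 0.0316 39.1 [-39.  20.  65.   0.  95.  36.]
[0.069, 0.033, -0.006] 0.329
[0.0, -0.0, 0.66] -0.0
```

>>> carry_out:
  increments:
    - {"delta_pos":[0.04,0.02,0],"twist":0.15}
    - {"delta_pos":[0.07,0.033,0],"twist":0.33}
    - {"delta_pos":[0.07,0.033,0],"twist":0.33}
    - {"delta_pos":[0.07,0.033,0],"twist":0.33}

```text
clock: 21.75
tcp_pos: [0.5171, -0.3688, 0.1994]
ee_rot: [-180.0, 0.0, 0.1]
contact_force: [1.2, 0.5, -1.7]
opening: 0.032
grasp_force: 39.0
```

>>> carry_out:
  increments:
    - {"delta_pos":[0,0,0.12],"twist":0}
    - {"delta_pos":[0,0,0.28],"twist":0}
    - {"delta_pos":[0,0,0.42],"twist":0}
    - {"delta_pos":[0,0,0.53],"twist":0}
    - {"delta_pos":[0,0,0.6],"twist":0}
    - {"delta_pos":[0,0,0.63],"twist":0}
    - {"delta_pos":[0,0,0.63],"twist":0}

```text
clock: 22.45
tcp_pos: [0.517, -0.3689, 0.105]
ee_rot: [-180.0, 0.0, -0.1]
contact_force: [-0.6, -0.0, -2.1]
opening: 0.0316
grasp_force: 39.1
```

```bash
python3 go.py .517,-.369,.1,0; python3 tilt.py; python3 nose.py; python3 top.py
```

```text
22.45 [ 0.517  -0.3689  0.105 ] [-1.7998e+02  1.0000e-02 -1.0000e-01] [-0.6 -0.  -2.1] 0.0316 39.1 [-39.  25.  70.   0.  86.  51.]
[-0.0, 0.001, 0.033] -0.002
head 178 [-11.1 -68. ] [61.  39.5] 1.7 b [27.  31.6 33.3]
all 341 [ -9.1 -51.9] [72.5 60. ] 85.5 b [18.4 27.  33.2]
tilt -3.8 pts 19 nose height along axis 87.0 width -23.7 36.1
nose rel tcp [-12.  -86.4] world [ 0.5053 -0.3691  0.0194]
[233.04, 291.35] 173 tool x,z mm -9.1 -46.1 tilt if top 172.3
```

>>> carry_out:
  increments:
    - {"delta_pos":[0,0,0.012],"twist":0}
    - {"delta_pos":[0,0,0.024],"twist":0}
    - {"delta_pos":[0,0,0.036],"twist":0}
    - {"delta_pos":[0,0,0.044],"twist":0}
    - {"delta_pos":[0,0,0.05],"twist":0}
    - {"delta_pos":[0,0,0.05],"twist":0}

```text
clock: 23.2
tcp_pos: [0.5174, -0.3691, 0.0999]
ee_rot: [180.0, -0.1, -0.2]
contact_force: [-3.4, 3.7, 9.2]
opening: 0.0314
grasp_force: 40.5
```

>>> carry_out:
  increments:
    - {"delta_pos":[0,0,0.008],"twist":0}
    - {"delta_pos":[0,0,0.016],"twist":0}
    - {"delta_pos":[0,0,0.02],"twist":0}
    - {"delta_pos":[0,0,0.02],"twist":0}

```text
clock: 23.6
tcp_pos: [0.5179, -0.3693, 0.0998]
ee_rot: [179.9, -0.2, -0.1]
contact_force: [-8.0, 6.9, 20.9]
opening: 0.0318
grasp_force: 41.8
```

```bash
python3 tilt.py; python3 nose.py
```

```text
head 166 [-10.4 -68.9] [27.9 58. ] 86.0 b [27.5 31.5 33.3]
all 324 [-10.3 -48.8] [67.9 59.9] 86.6 b [18.5 26.8 33.1]
tilt -3.9 pts 19 nose height along axis 86.0 width -23.1 37.0
nose rel tcp [-12.9 -85.3] world [ 0.505  -0.3692  0.0145]
```

>>> carry_out:
  increments:
    - {"delta_pos":[0,0,-0.012],"twist":0}
    - {"delta_pos":[0,0,-0.024],"twist":0}
    - {"delta_pos":[0,0,-0.024],"twist":0}

```text
clock: 24.0
tcp_pos: [0.5176, -0.3692, 0.0999]
ee_rot: [179.9, -0.1, -0.2]
contact_force: [-2.4, 2.3, 7.6]
opening: 0.0316
grasp_force: 40.1
```

>>> carry_out:
  increments:
    - {"delta_pos":[0,0,0],"twist":0}
    - {"delta_pos":[0,0,0],"twist":0}
    - {"delta_pos":[0,0,0],"twist":0}
    - {"delta_pos":[0,0,0],"twist":0}
    - {"delta_pos":[0,0,0],"twist":0}
  grip: 0.75

```text
clock: 24.5
tcp_pos: [0.5171, -0.3689, 0.098]
ee_rot: [-180.0, 0.0, -0.2]
contact_force: [-0.4, 0.4, 0.2]
opening: 0.064
grasp_force: 0.0
```

>>> carry_out:
  increments:
    - {"delta_pos":[0,0,-0.1],"twist":0}
    - {"delta_pos":[0,0,-0.3],"twist":0}
    - {"delta_pos":[0,0,-0.5],"twist":0}
    - {"delta_pos":[0,0,-0.75],"twist":0}
    - {"delta_pos":[0,0,-0.95],"twist":0}
    - {"delta_pos":[0,0,-0.95],"twist":0}

```text
clock: 25.1
tcp_pos: [0.5184, -0.37, 0.2485]
ee_rot: [179.6, -0.5, -0.2]
contact_force: [0.2, 0.1, 0.2]
opening: 0.0639
grasp_force: 0.0
```

```bash
python3 go.py
python3 - <<'E'
from h import *
im,d=grab('side'); X=pts('side',d); hs=cv2.cvtColor(im,cv2.COLOR_BGR2HSV)
near=(abs(X[...,0]-.505)<.08)&(abs(X[...,1]+.369)<.08)
m=near&(X[...,2]>.14)&(X[...,2]<.165)&(hs[...,0]>18)&(hs[...,0]<34)&(hs[...,1]>120)
for c,a,i in blobs(m,10)[0]: q=X[blobs(m,10)[1]==i]; print('top',a,q.mean(0).round(4),q[:,2].std().round(4))
m=near&(hs[...,0]>50)&(hs[...,0]<80)&(hs[...,1]>100)&(X[...,2]<.03)
c=max(cv2.findContours(cv2.dilate(m.astype(np.uint8),np.ones((3,3))),0,1)[0],key=len)[:,0]
p=np.array([ray('side',u,v,.012) for u,v in c]); h=cv2.convexHull((p[:,:2]*1000).astype(np.float32))
print('pad ring enclosing',cv2.minEnclosingCircle(h))
k=near&(hs[...,2]<45)&(X[...,2]>.016)&(X[...,2]<.046); q=X[k]; print('head',q.min(0).round(4),q.max(0).round(4))
cv2.imwrite('pics/c9.png',cv2.resize(im[120:345,160:360],(533,600),interpolation=2))
E
```

```text
25.1 [ 0.5184 -0.37    0.2485] [ 1.796e+02 -5.100e-01 -1.600e-01] [0.2 0.1 0.2] 0.0639 0.0 [-39.  21.  58.   0. 101.  51.]
top 81 [ 0.5059 -0.3707  0.1505] 0.001
pad ring enclosing ((503.9286804199219, -368.4942626953125), 51.233245849609375)
head [ 0.4756 -0.4039  0.0173] [ 0.5351 -0.3445  0.0441]
```

View pics/c9.png

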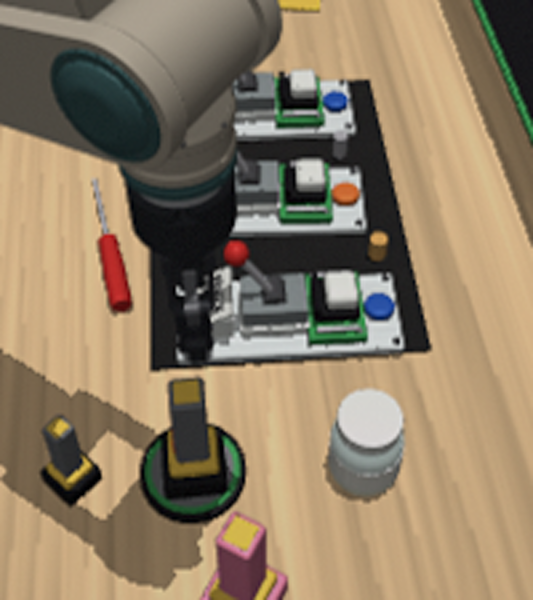

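The scanner stands upright on the pad, base at about (193,485) in the crop; its top measures (0.506,-0.371,0.1505), as it did at the start. The levers look unmoved. Next I shut the fingers and push lever 2 over.

```bash
python3 go.py .51,-.23,.25,-6 .50,-.09,.25,-6 .512,-.020,.2,-6 .512,-.02,.112,-6 .6125,-.0305,.112,-6
```

```text
25.15 [ 0.5179 -0.3696  0.2451] [ 1.7976e+02 -3.1000e-01 -1.6000e-01] [-0.9  0.6 -0.7] 0.0643 0.0 [-39.  21.  58.   0. 100.  51.]
[-0.055, -0.93, -0.032] 0.13
[-0.164, -0.921, -0.0] -0.0
[0.031, -0.472, 0.333] -0.0
[0.0, -0.0, 0.587] -0.0
[0.674, -0.0, -0.0] -0.0
```

>>> carry_out:
  increments:
    - {"delta_pos":[-0.055,-0.93,-0.03],"twist":0.13}
    - {"delta_pos":[-0.055,-0.93,-0.03],"twist":0.13}
    - {"delta_pos":[-0.055,-0.93,-0.03],"twist":0.13}
    - {"delta_pos":[-0.055,-0.93,-0.03],"twist":0.13}
  grip: 0

```text
clock: 25.55
tcp_pos: [0.5092, -0.2253, 0.2454]
ee_rot: [-179.9, 0.0, -5.8]
contact_force: [-0.2, -0.5, -0.2]
opening: 0.0059
grasp_force: 0.0
```

>>> carry_out:
  increments:
    - {"delta_pos":[-0.16,-0.92,0],"twist":0}
    - {"delta_pos":[-0.16,-0.92,0],"twist":0}
    - {"delta_pos":[-0.16,-0.92,0],"twist":0}
    - {"delta_pos":[-0.16,-0.92,0],"twist":0}

```text
clock: 25.95
tcp_pos: [0.4995, -0.0863, 0.245]
ee_rot: [-179.9, 0.0, -5.8]
contact_force: [0.0, -0.8, -0.3]
opening: -0.0002
grasp_force: 0.0
```

>>> carry_out:
  increments:
    - {"delta_pos":[0.03,-0.47,0.1],"twist":0}
    - {"delta_pos":[0.03,-0.47,0.33],"twist":0}
    - {"delta_pos":[0.03,-0.47,0.33],"twist":0}
    - {"delta_pos":[0.03,-0.47,0.33],"twist":0}

```text
clock: 26.35
tcp_pos: [0.5114, -0.021, 0.1951]
ee_rot: [180.0, 0.1, -6.0]
contact_force: [0.0, 0.1, 0.1]
opening: 0.0002
grasp_force: 0.0
```

```bash
python3 go.py .512,-.02,.112,-6 .6125,-.0305,.112,-6
python3 - <<'E'
from h import *
for n in('side','top'):
    im,d=grab(n); X=pts(n,d); h,s,v=cv2.split(cv2.cvtColor(im,cv2.COLOR_BGR2HSV))
    b,l=blobs(((h<6)|(h>174))&(s>180)&(v>90)&(X[...,0]>.5)&(X[...,2]>.1)&(X[...,2]<.16),5)
    print(n,[(c,a,X[l==i].mean(0).round(3).tolist()) for c,a,i in b])
E
```

```text
26.35 [ 0.5114 -0.021   0.1951] [ 1.7997e+02  1.4000e-01 -6.0200e+00] [0.  0.1 0.1] 0.0002 0.0 [-6.  2. 86. -0. 93. 90.]
[0.003, -0.007, 0.554] -0.0
[0.674, -0.0, -0.0] -0.0
side [([241.41, 135.07], 27, [0.575, 0.126, 0.134]), ([242.53, 168.59], 34, [0.565, -0.032, 0.135]), ([247.94, 214.15], 52, [0.564, -0.205, 0.132])]
top [([201.45, 185.86], 49, [0.574, 0.133, 0.136]), ([323.45, 190.57], 53, [0.564, -0.196, 0.135])]
```

>>> carry_out:
  increments:
    - {"delta_pos":[0,0,0.2],"twist":0}
    - {"delta_pos":[0,0,0.45],"twist":0}
    - {"delta_pos":[0,0,0.55],"twist":0}
    - {"delta_pos":[0,0,0.55],"twist":0}

```text
clock: 26.85
tcp_pos: [0.511, -0.0213, 0.112]
ee_rot: [180.0, 0.2, -6.1]
contact_force: [0.1, -0.1, 0.2]
opening: -0.0
grasp_force: 0.0
```

>>> carry_out:
  increments:
    - {"delta_pos":[0.06,0,0],"twist":0}
    - {"delta_pos":[0.12,0,0],"twist":0}
    - {"delta_pos":[0.18,0,0],"twist":0}
    - {"delta_pos":[0.24,0,0],"twist":0}
    - {"delta_pos":[0.3,0,0],"twist":0}
    - {"delta_pos":[0.36,0,0],"twist":0}
    - {"delta_pos":[0.42,0,0],"twist":0}
    - {"delta_pos":[0.48,0,0],"twist":0}
    - {"delta_pos":[0.54,0,0],"twist":0}
    - {"delta_pos":[0.58,0,0],"twist":0}

```text
clock: 27.85
tcp_pos: [0.5989, -0.0293, 0.1129]
ee_rot: [-180.0, 0.0, -6.0]
contact_force: [-0.9, 0.9, -0.0]
opening: 0.0
grasp_force: 0.5
```

Contact is light. I push on to the end stop in small steps.

>>> carry_out:
  increments:
    - {"delta_pos":[0.02,0,0],"twist":0}
    - {"delta_pos":[0.04,0,0],"twist":0}
    - {"delta_pos":[0.06,0,0],"twist":0}
    - {"delta_pos":[0.08,0,0],"twist":0}
    - {"delta_pos":[0.08,0,0],"twist":0}

```text
clock: 28.35
tcp_pos: [0.6095, -0.0304, 0.1131]
ee_rot: [-180.0, 0.2, -6.0]
contact_force: [-6.6, 0.2, 2.0]
opening: -0.0
grasp_force: 3.0
```

```bash
cat > ball.py <<'E'
from h import *
for n in('side','top'):
    im,d=grab(n); X=pts(n,d); h,s,v=cv2.split(cv2.cvtColor(im,cv2.COLOR_BGR2HSV))
    b,l=blobs(((h<6)|(h>174))&(s>180)&(v>90)&(X[...,0]>.5)&(X[...,2]>.1)&(X[...,2]<.16),5)
    print(n,[(c,a,X[l==i].mean(0).round(3).tolist()) for c,a,i in b])
E
python3 ball.py; python3 go.py
```

```text
side [([241.08, 135.08], 24, [0.574, 0.125, 0.134]), ([265.91, 168.69], 35, [0.634, -0.038, 0.132]), ([248.0, 214.38], 58, [0.564, -0.205, 0.132])]
top [([201.45, 185.86], 49, [0.574, 0.133, 0.136]), ([323.57, 190.55], 53, [0.564, -0.196, 0.135])]
28.45 [ 0.6094 -0.0304  0.1131] [-1.80e+02  1.40e-01 -6.01e+00] [-5.7  0.7  1.2] -0.0001 2.8 [-6. 20. 74. -0. 86. 90.]
```

>>> carry_out:
  increments:
    - {"delta_pos":[0.02,0,0],"twist":0}
    - {"delta_pos":[0.04,0,0],"twist":0}
    - {"delta_pos":[0.05,0,0],"twist":0}
    - {"delta_pos":[0.05,0,0],"twist":0}

```text
clock: 28.85
tcp_pos: [0.6105, -0.0304, 0.1129]
ee_rot: [180.0, 1.2, -6.0]
contact_force: [-44.2, 3.3, 19.4]
opening: -0.0002
grasp_force: 22.5
```

```bash
python3 ball.py
```

```text
side [([241.46, 135.04], 26, [0.575, 0.126, 0.133]), ([266.04, 169.04], 27, [0.634, -0.039, 0.132]), ([248.0, 214.4], 57, [0.564, -0.205, 0.132])]
top [([201.45, 185.86], 49, [0.574, 0.133, 0.136]), ([323.5, 190.5], 52, [0.564, -0.196, 0.135])]
```

The force rises sharply without further travel, so the lever is at its end stop. I back off, lift clear and check.

>>> carry_out:
  increments:
    - {"delta_pos":[-0.06,0,0],"twist":0}
    - {"delta_pos":[-0.15,0,0],"twist":0}
    - {"delta_pos":[-0.3,0,-0.1],"twist":0}
    - {"delta_pos":[-0.5,0,-0.4],"twist":0}
    - {"delta_pos":[-0.8,0,-0.8],"twist":0}
    - {"delta_pos":[-1,0,-1],"twist":0}
    - {"delta_pos":[-1,0,-1],"twist":0}
    - {"delta_pos":[-1,0,-1],"twist":0}

```text
clock: 29.75
tcp_pos: [0.4687, -0.0155, 0.2675]
ee_rot: [-180.0, -0.5, -6.0]
contact_force: [0.2, 0.8, 0.3]
opening: -0.0
grasp_force: 0.0
```

```bash
python3 ball.py; python3 go.py
python3 - <<'E'
from h import *
im,_=load('side'); cv2.imwrite('pics/c10.png',cv2.resize(im[90:350,130:390],(600,600),interpolation=2))
E
```

```text
side [([241.41, 135.07], 27, [0.575, 0.126, 0.133]), ([265.78, 168.92], 37, [0.633, -0.039, 0.132]), ([247.94, 214.15], 52, [0.564, -0.205, 0.132])]
top [([262.3, 165.47], 53, [0.631, -0.031, 0.134]), ([201.45, 185.86], 49, [0.574, 0.133, 0.136]), ([323.53, 190.55], 51, [0.564, -0.196, 0.135])]
29.85 [ 0.4688 -0.0156  0.263 ] [-1.80e+02 -6.00e-02 -6.02e+00] [ 0.7 -0.2 -1. ] -0.0001 0.0 [ -6.  -6.  86.   0. 100.  90.]
```

View pics/c10.png

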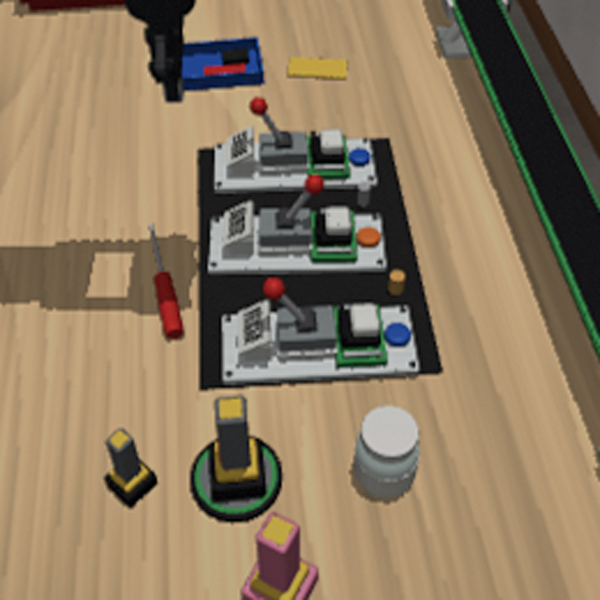

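The side view shows lever 2 leaning rearward (ball at (314,184)), levers 1 and 3 unchanged, and the scanner upright on its pad (235,450). I do one quick triangulation to confirm lever 2's travel.

Run:
```python
from h import *
a,e1=tri((259.59,190.33),(242.56,168.4)); b,e2=tri((262.3,165.47),(265.78,168.92)); mg,_=tri((264.63,144.91),(289.24,191.56))
print(a.round(4),b.round(4),e1.round(4),e2.round(4),'chord',np.linalg.norm(b-a).round(4),'dz',(b-a)[2].round(4),'magnet',mg.round(4),'magnet-ball x',(mg-b).round(4))
for t,s in (((201.38,185.9),(241.5,134.83)),((323.5,190.5),(248.0,214.2))): print(tri(t,s)[0].round(4))
for t,s in (((211.13,140.56),(285.38,157.0)),((320.23,143.11),(301.9,233.96))): print('mag',tri(t,s)[0].round(4))
```

```text
[ 0.5644 -0.0239  0.1278] [ 0.6332 -0.0308  0.1242] 0.0021 0.0023 chord 0.0692 dz -0.0035 magnet [ 0.7097 -0.0376  0.0227] magnet-ball x [ 0.0765 -0.0069 -0.1015]
[0.575  0.1351 0.127 ]
[ 0.5648 -0.1978  0.1234]
mag [0.7233 0.1261 0.0219]
mag [ 0.717  -0.2065  0.0226]
```

The ball sits 76.8 mm from the magnet against 75.6 mm expected when fully over, so the lever is at its stop. I hand the job in.

```bash
python3 -c "
from bench import finish_job
print(finish_job())"
```

```text
the job is handed in; nothing more can be done
None
```

I handed the job in: jig 2 (orange magnet) was scanned for over two seconds at about 10 cm and within about 2° of square, its lever was then pushed to the rear stop, and the scanner is back upright in the middle of its pad; because the tool cannot tilt, I angled the scanner by nudging it against the pad rim and straightened it against jig 3's housing, and saw nothing else moved.

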